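# Set up the paint-curing station

## Task

Make the curing station ready for the freshly sprayed engine covers: slide each cover over the heat board, never lifting it, until its front edge lies exactly on the yellow scribed line and square to it, and take the heat shield out of its rack and lean it back at about 20 degrees against the bar of the stand, centred on the bar, with its foot on the bench on the covers' side, so that it screens the cans. Then, with covers and shield in place, push the lamp down until its telescopic tubes are fully home, the thin inner one first and the middle one after it. Do not disturb the spray can, thinner bottle, tape roll or screwdriver.

Things in the scene. Friction and masses are not known exactly. Their poses are not given: they have to be found in the camera images.
- line (a point): middle of the yellow line scribed across the dark heat board, at the board's top face (6 mm above the bench). The line, 460 mm long and 2 wide, runs along y; x points across it to the lamp, z up. The board (375 x 480 mm, fixed) reaches 237 mm from the line towards the robot, 137 mm towards the lamp, whose column stands 110 mm beyond the line
- coverA_edge (a point): red engine cover, just sprayed: casting 76 mm deep (x), 90 wide (y), upright edges 22 high (31 at the boss on top), about 0.35 kg, flat on the heat board, free to slide; it stops when the push stops. This point: middle of the bottom of its front edge (the long edge facing the lamp); x out of that edge, y along it, z up; rear edge 76 mm behind. None if absent
- coverB_edge (a point): another such cover, same size and same point as coverA_edge; None if absent
- coverC_edge (a point): another such cover, same size and same point as coverA_edge; None if absent
- coverD_edge (a point): another such cover, same size and same point as coverA_edge; None if absent
- shield_mid (a point): centre of the heat shield: flat slab 140 mm wide (x), 10 thick (y), 150 tall (z), pale faces with bright edges, 0.3 kg. It starts upright in the slot of the pale wooden rack on the robot's right (slot 13 mm wide, 34 deep, floor 6 above the bench), its top 156 mm above the bench. Its y points to the robot's left, so its back when leaning is the +y face
- shield_foot (a point): middle of the shield's lower edge, 75 mm below its centre along the slab; same axes
- shield_top (a point): middle of the shield's upper edge, 75 mm above its centre along the slab; same axes. There is free room to grip this edge on both faces
- stand_bar (a point): centre of the round steel bar of the fixed stand on the robot's left: bar 10 mm thick, 160 long along this point's x, its axis 85 mm above the bench. y points away from the covers, to the stand's legs; the shield's foot belongs on the -y side, on bare bench beside the heat board
- lamp_inner (a joint): how far (m) the lamp's thin inner tube is pushed down into the middle tube: 0 drawn out, 0.070 fully home. It carries the white lamp head (170 mm long, 46 deep, 42 high), moves under about 3 N of push and stays where it is left
- lamp_middle (a joint): how far (m) the middle tube is pushed down into the fixed outer tube: 0 drawn out, 0.070 fully home. It needs more push than the inner tube (about 8 N), so a steady push down on the cap sends the inner tube home first and the middle one after it; it stays where it is left
- lamp_cap (a point): middle of the top of the round black cap, 44 mm across, on top of the lamp head; press down here. It is 325 mm above the bench with both tubes drawn out and 185 mm with both fully home
- spray_can: bystander: upright aluminium and blue spray can, 60 mm across, 129 mm tall, origin under its middle
- thinner: bystander: upright amber bottle of thinner with red cap, 68 mm across, 125 mm tall, origin under its middle
- tape_roll: bystander: roll of yellow masking tape lying flat, 90 mm across, 25 mm high, origin under its middle
- driver: bystander: screwdriver lying on the bench, origin on its underside
Mind the look-alikes: they are no part of the job. Leave any black look-alike of the part that bears coverD_edge alone. What is shaped like the part that bears coverC_edge but blue is not meant.

How it is judged:
On the way, in this order (a step that is already met when the one before it is completed fails the run):
1. every cover present has its front edge on the line and the shield leans against the stand's bar (x of coverA_edge in the frame of line between -0.003 and 0.003 m and y of coverA_edge in the frame of line between -0.23 and 0.23 m and z of coverA_edge in the frame of line between -0.004 and 0.004 m and angle between the x axis of each of coverA_edge, coverB_edge, coverC_edge, coverD_edge and the x axis of line, either way round below 0.06 rad and x of coverB_edge in the frame of line between -0.003 and 0.003 m and y of coverB_edge in the frame of line between -0.23 and 0.23 m and z of coverB_edge in the frame of line between -0.004 and 0.004 m and x of coverC_edge in the frame of line between -0.003 and 0.003 m and y of coverC_edge in the frame of line between -0.23 and 0.23 m and z of coverC_edge in the frame of line between -0.004 and 0.004 m and x of coverD_edge in the frame of line between -0.003 and 0.003 m and y of coverD_edge in the frame of line between -0.23 and 0.23 m and z of coverD_edge in the frame of line between -0.004 and 0.004 m and angle between shield_mid's own z axis and vertical between 0.17 and 0.53 rad and height (world z) of shield_foot below 0.008 m and y of shield_foot in the frame of stand_bar between -0.075 and -0.015 m and y of shield_top in the frame of stand_bar above -0.01 m and x of shield_mid in the frame of stand_bar between -0.03 and 0.03 m and angle between the x axis of shield_mid and the x axis of stand_bar, either way round below 0.15 rad), for 0.3 s.
2. the lamp's inner tube is fully home while the middle tube is still drawn out (value of joint lamp_inner above 0.066 m and value of joint lamp_middle below 0.045 m).
At the end, for the whole second after the job is handed in: Each cover flat on the board, front edge within 3 mm of the line and 0.06 rad of parallel; shield standing on the bench, foot 15 to 75 mm before the bar, leaning back 10 to 30 degrees on it, within 30 mm of its middle and 0.15 rad of parallel; both lamp tubes within 4 mm of fully home (all of step 1 and value of joint each of lamp_inner, lamp_middle above 0.066 m); the robot touches nothing.
It fails at once if the spray can is knocked over or shoved more than 30 mm (distance of spray_can from where it was at the start of the episode above 0.03 m or angle between spray_can's own z axis and vertical above 0.4 rad).
It fails at once if the bottle of thinner is knocked over or shoved more than 30 mm (distance of thinner from where it was at the start of the episode above 0.03 m or angle between thinner's own z axis and vertical above 0.4 rad).
It fails at once if the tape roll is knocked over or shoved more than 30 mm (distance of tape_roll from where it was at the start of the episode above 0.03 m).
It fails at once if the screwdriver is knocked over or shoved more than 30 mm (distance of driver from where it was at the start of the episode above 0.03 m).
It fails at once if a wet cover is lifted off the board or tipped (they are slid) (z of any of coverA_edge, coverB_edge, coverC_edge, coverD_edge in the frame of line above 0.02 m or angle between any of coverA_edge, coverB_edge, coverC_edge, coverD_edge's own z axis and vertical above 0.35 rad).
Of coverA, coverB, coverC, coverD only 3 to 4 are there at a start; the rules pass over those that are not, and their reading is None.
At some moment in a run one of coverA, coverB, coverC, coverD may be knocked a few centimetres aside while the robot is not near it.
It also fails if it takes over 210 s, if anything falls off the work surface, if the arm or the gripper's body presses on something with over 40 N, if the wrist force passes 120 N, or if a joint passes its speed limit or range.

## Robot

A 6-joint arm with a two-finger parallel gripper is mounted at the origin on the work surface. World frame = base frame: x ahead of the robot, y to its left, z up, the work surface at z = 0. Lengths are in m, angles in rad, forces in N, time in s.
With the tool pointing down it reaches from about 0.325 to 1 m from the base axis. Payload 5.1 kg.
Tool frame: the origin (TCP) lies where the fingers leave the gripper's body, on its centre line; the fingertips stand 73 mm ahead of it and the grasp point (between the pads) lies 54 mm ahead of it; z points along the fingers, y is the direction in which the jaws open and shut (so a half turn about z gives the same grasp; the last joint's range is limited). The gripper opens to 85 mm and grips with 20 to 120 N. Pads are 22 mm wide; open, the fingers measure 114 mm over their backs; the gripper's body (76 mm by 85 mm) begins 54 mm behind the grasp point. The pads swing forward as they close: fully open they stand 13 mm farther back than shut.
Start: joints at [1.246, 0.124, 1.65, -0, 1.367, -0.083], TCP at [0.156, 0.631, 0.304] pointing down, gripper open.
Joint ranges: [-2.61, 2.61], [-1.02, 2.33], [0.03, 2.71], [-1.35, 4.49], [0.32, 2.68], [-2.91, 2.91]. Speed limits (rad/s): [2.57, 2.57, 3.14, 3.14, 3.14, 3.14].

## Interface

Orientations are given as a unit quaternion [x, y, z, w].
In Python, from workcell import ctrl gives the robot as it stands.
- The arm moves only by the shell command python3 -m handwheel 'ROWS'. ROWS is JSON, a list of rows, each a list of 7 numbers: the shift along the world's x, y, z scaled (see below), then the turn, a rotation vector about the world's x, y, z scaled (see below), then the closure in counts, from 0 (fully open) to 255 (shut). In form: [[x, y, z, rx, ry, rz, fingers], ...]. A call has 1 to 12 rows; each row shifts and turns the commanded pose from where the row before left it; what a row does not reach is not made up. The controller multiplies each number of a shift by 120 mm and each number of a turn by 180 degrees. A row lasts 1/12 s, in which the tool goes at most 41.7 mm and 7.16 degrees, less where a joint would pass 70% of its speed; a pose out of reach is approached as far as the arm can. A call with a number of a shift or a turn outside -1 to 1 is refused whole. A call with a gripper value outside its range is refused whole. The fingers move at their own pace and stop on an object; the grip force is fixed at half the most. Time passes only in rows, so rows that do not move let the fingers close. It gives the time, the measured TCP pose, the force and the opening at its end, in the units of the state.
- ctrl.get_state(): the state, without advancing time (a new reading comes with each control period).
- ctrl.snapshot(name): name is "side" or "top" or "wrist"; returns a dict with "pixels" (420x560x3 uint8, red, green, blue), "fx", "fy", "cx", "cy" (pixels), "rvec" (rotation vector, rad) and "tvec" (3), from world to camera coordinates, as OpenCV has them; the wrist camera has in their place "T_tool_cam" (4x4, takes a point from camera to tool coordinates, whose origin is the TCP and whose axes are the flange's). Camera axes: x right, y down, z forward; pixel columns grow to the right and rows downward; lengths in m; the calibration is good to about 2 mm. A picture is of the moment at which its call begins: read the wrist's pose just before it. There is no depth.
- ctrl.job_done(): hands the job in, once; it reports no verdict.
The state is a dict: "time": time; "joints": joint angles; "dq": joint speeds; "tau": joint torques, N m; "ee_pos": TCP position; "eef_rot": TCP orientation; "wrist_force": force on the tool from outside, world axes, zero at the start; "moment": the same for the moment, N m; "finger_gap": finger opening in m.
Only numpy, scipy, OpenCV 4.12 (cv2) and the standard library are available. Lean on these libraries where they do the work, as an engineer would, in place of code of your own. Each camera call takes 0.05 s, during which the arm holds its last target.

## Working session

There is one attempt and no reset: what is moved stays moved. The work goes in short steps, Python scripts to look and compute and a shell command to move; the robot and the scene stay as the last step left them, time stands still between calls to the robot, and variables do not carry over. Pictures are saved under pics/ and viewed, and the job is handed in when it is done.

```bash
mkdir -p pics; ls; cat > h.py <<'E'
import numpy as np,cv2
from workcell import ctrl
from scipy.spatial.transform import Rotation as R
def snap(n,f=None):
    s=ctrl.get_state(); d=ctrl.snapshot(n)
    if n=="wrist":
        T=np.eye(4);T[:3,:3]=R.from_quat(s["eef_rot"]).as_matrix();T[:3,3]=s["ee_pos"]
        M=T@np.array(d["T_tool_cam"])
    else:
        W=np.eye(4);W[:3,:3]=cv2.Rodrigues(np.array(d["rvec"],float))[0];W[:3,3]=np.array(d["tvec"]).ravel()
        M=np.linalg.inv(W)
    d["M"]=M
    if f: cv2.imwrite("pics/"+f,np.array(d["pixels"])[:,:,::-1])
    return d
def ray(d,u,v):
    r=np.array([(u-d["cx"])/d["fx"],(v-d["cy"])/d["fy"],1.]); return d["M"][:3,3],d["M"][:3,:3]@r
def onz(d,u,v,z):
    o,r=ray(d,u,v); return o+r*(z-o[2])/r[2]
def proj(d,p):
    q=np.linalg.inv(d["M"])@np.append(p,1); return d["cx"]+d["fx"]*q[0]/q[2],d["cy"]+d["fy"]*q[1]/q[2]
def tri(d1,a,d2,b):
    o1,r1=ray(d1,*a);o2,r2=ray(d2,*b)
    k=np.linalg.lstsq(np.c_[r1,-r2],o2-o1,rcond=None)[0]
    p,q=o1+k[0]*r1,o2+k[1]*r2
    return (p+q)/2,np.linalg.norm(p-q)
E
python3 - <<'E'
from h import *
for n in("top","side","wrist"):
    d=snap(n,n+"0.png"); print(n,d["fx"],d["cx"],d["cy"],d["M"].round(3).tolist())
print(ctrl.get_state())
E
```

```text
pics
top 532.5689892299885 281.533642876019 202.5182335991207 [[-0.009, -0.985, 0.17, 0.336], [-1.0, 0.013, 0.02, 0.065], [-0.021, -0.17, -0.985, 1.632], [0.0, 0.0, 0.0, 1.0]]
side 519.7788990104284 287.5845177221008 211.36991763338338 [[-0.902, -0.336, 0.271, 0.153], [-0.431, 0.68, -0.593, 0.966], [0.015, -0.652, -0.758, 1.317], [0.0, 0.0, 0.0, 1.0]]
wrist 363.8741096719889 286.21007605888923 211.75179690257195 [[0.24, 0.921, 0.307, 0.076], [0.971, -0.227, -0.077, 0.65], [-0.001, 0.317, -0.949, 0.372], [0.0, 0.0, 0.0, 1.0]]
{'time': 0.15, 'joints': array([ 1.24639308e+00,  1.24338909e-01,  1.65136523e+00,  1.87623180e-05,
        1.36749768e+00, -8.25953331e-02]), 'dq': array([ 0.00058038, -0.00287927, -0.00461682,  0.0014407 , -0.00055556,
        0.00168482]), 'tau': array([ 8.28047287e-04, -4.24222362e+01, -3.66015172e+01, -8.61809440e-05,
        4.55424422e-03,  1.60056936e-05]), 'ee_pos': array([0.15555481, 0.63074277, 0.30294301]), 'eef_rot': array([ 1.20611461e-01,  9.92699465e-01, -7.86121565e-04, -1.71600665e-04]), 'wrist_force': array([ 0.67486565, -0.20228692, -0.28152305]), 'moment': array([0.0354393 , 0.02929973, 0.05990943]), 'finger_gap': 0.0854702883795684}
```

View pics/top0.png

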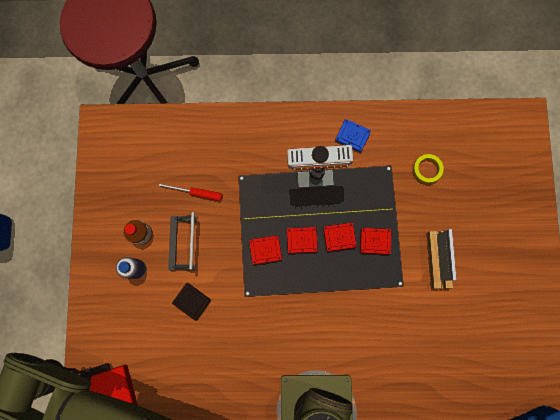

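View pics/side0.png

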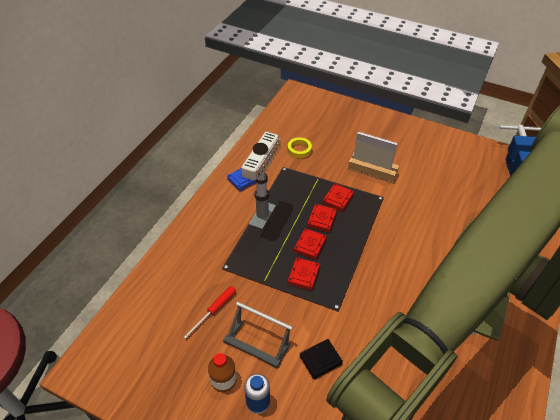

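View pics/wrist0.png

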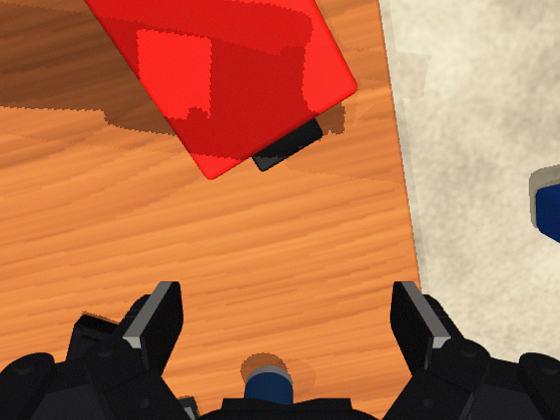

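Top view: four red covers at about (265,250), (302,240), (340,236), (376,241). The line runs from (244,217) to (393,209), with the stand at (185,242), the rack and shield at (443,260) and the lamp cap at (320,154). A red box stands beside the arm. Next I measure.

```bash
cat > m0.py <<'E'
from h import *
d=snap("top");s=snap("side")
im=np.array(d["pixels"]); hsv=cv2.cvtColor(im,cv2.COLOR_RGB2HSV)
m=cv2.inRange(hsv,(22,120,80),(38,255,255))
n,l,st,c=cv2.connectedComponentsWithStats(m)
for i in range(1,n):
    if st[i,4]>20: print("yel",st[i],c[i])
ys,xs=np.nonzero(m[190:230,235:405]);ys+=190;xs+=235
P=np.array([onz(d,u,v,.006) for u,v in zip(xs,ys)])[:,:2]
ln=cv2.fitLine(P.astype(np.float32),cv2.DIST_HUBER,0,.01,.01).ravel()
t=(P-ln[2:])@ln[:2]; mid=ln[2:]+ln[:2]*(t.min()+t.max())/2
print("line mid",mid,"len",np.ptp(t),"dir",ln[:2],"yaw deg",np.degrees(np.arctan2(-ln[0]*np.sign(ln[1]),abs(ln[1]))))
m=cv2.inRange(hsv,(0,170,90),(8,255,255))|cv2.inRange(hsv,(172,170,90),(180,255,255))
n,l,st,c=cv2.connectedComponentsWithStats(m)
for i in range(1,n):
    if st[i,4]>300:
        ct=max(cv2.findContours((l==i).astype(np.uint8),cv2.RETR_EXTERNAL,cv2.CHAIN_APPROX_NONE)[0],key=cv2.contourArea)
        Q=np.array([onz(d,u,v,.02)[:2] for u,v in ct[:,0]],np.float32)
        print("red",c[i].round(),cv2.minAreaRect(Q))
for nm,px,z in (("barA",(194,213),.09),("barB",(190,270),.09),("cap",(320,154),.325),("can",(129,268),.129),("thin",(134,231),.125),("tape",(428,168),.025),("driver tip",(160,185),.01),("driver end",(222,196),.02),("black",(191,301),.02),
  ("sh1",(448,230),.156),("sh2",(455,279),.156),("rack1",(431,232),.04),("rack2",(435,289),.04)):
    print(nm,onz(d,*px,z).round(3))
for n,a in(("top",d),("side",s)):
    im=np.array(a["pixels"])
    for k,(x,y,w,h) in enumerate([(150,200,70,90),(410,220,70,80)] if n=="top" else [(210,290,95,85),(340,120,70,70)]):
        cv2.imwrite(f"pics/z_{n}{k}.png",cv2.resize(im[y:y+h,x:x+w,::-1],None,fx=6,fy=6,interpolation=cv2.INTER_NEAREST))
E
python3 m0.py; python3 -c "
import cv2,numpy as np
a=[cv2.resize(cv2.imread(f'pics/z_{n}{k}.png'),(390,290)) for n in('top','side') for k in(0,1)]
cv2.imwrite('pics/zz.png',np.vstack([np.hstack(a[:2]),np.hstack(a[2:])]))"
```

```text
yel [414 154  30  29 374] [428.33957219 168.02139037]
yel [243 208 150  11 205] [318.27317073 213.33170732]
yel [  8 360  58  25 146] [ 37.54794521 372.48630137]
yel [  9 365  56  25 134] [ 36.82089552 377.19402985]
yel [  0 370  22  40 343] [  8.93586006 388.68221574]
yel [281 376  68  44 684] [302.7119883  389.40935673]
yel [334 387  12   9  29] [339.34482759 391.10344828]
yel [ 51 389   8  15  46] [ 54.76086957 395.95652174]
yel [344 393   8   9  24] [348.20833333 396.70833333]
yel [ 51 402  10  16  44] [ 55.18181818 410.29545455]
yel [  0 413  15   7  26] [  6.23076923 416.15384615]
yel [ 97 414  12   6  26] [103.30769231 417.57692308]
line mid [ 0.58206687 -0.01352241] len 0.4602498648877207 dir [ 0.05382042 -0.99855065] yaw deg 3.0851731
red [95. 22.] ((1.1924872398376465, 0.6722278594970703), (0.3011869192123413, 0.22195209562778473), 88.75453186035156)
red [340. 236.] ((0.5088647603988647, -0.07834400981664658), (0.07589850574731827, 0.08956281840801239), 7.139954566955566)
red [302. 239.] ((0.5005576610565186, 0.03644956648349762), (0.07566682994365692, 0.08946025371551514), 2.011033773422241)
red [376. 241.] ((0.49512141942977905, -0.18635988235473633), (0.08758652210235596, 0.07560360431671143), 87.5036849975586)
red [265. 249.] ((0.4717578589916229, 0.1480768769979477), (0.07598112523555756, 0.08944164961576462), 8.260382652282715)
red [112. 384.] ((0.06985872983932495, 0.6053026914596558), (0.10877534747123718, 0.11154450476169586), 16.828140258789062)
barA [0.575 0.353 0.09 ]
barB [0.409 0.361 0.09 ]
cap [ 0.685 -0.008  0.325]
can [0.414 0.527 0.129]
thin [0.52  0.518 0.125]
tape [ 0.716 -0.356  0.025]
driver tip [0.677 0.476 0.01 ]
driver end [0.638 0.28  0.02 ]
black [0.32 0.37 0.02]
sh1 [ 0.508 -0.367  0.156]
sh2 [ 0.374 -0.377  0.156]
rack1 [ 0.517 -0.35   0.04 ]
rack2 [ 0.348 -0.352  0.04 ]
```

View pics/zz.png

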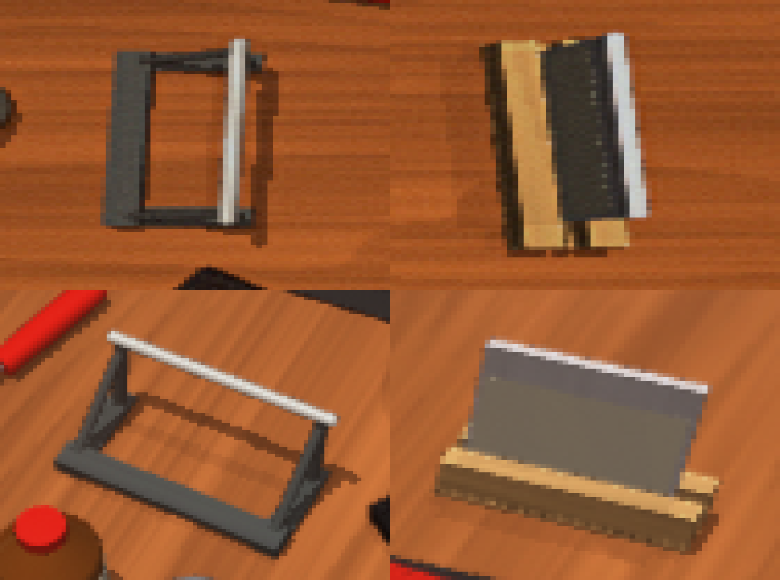

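```bash
python3 -m handwheel '[[0.0986,-0.2243,0.0094,0,0,-0.0377,0],[0.0986,-0.2243,0.0094,0,0,-0.0377,0],[0.0986,-0.2243,0.0094,0,0,-0.0377,0],[0.0986,-0.2243,0.0094,0,0,-0.0377,0],[0.0986,-0.2243,0.0094,0,0,-0.0377,0],[0.0986,-0.2243,0.0094,0,0,-0.0377,0],[0.0986,-0.2243,0.0094,0,0,-0.0377,0],[0.0986,-0.2243,0.0094,0,0,-0.0377,0],[0.0986,-0.2243,0.0094,0,0,-0.0377,0],[0.0986,-0.2243,0.0094,0,0,-0.0377,0],[0.0986,-0.2243,0.0094,0,0,-0.0377,0],[0.0986,-0.2243,0.0094,0,0,-0.0377,0]]'
python3 -m handwheel '[[0.0986,-0.2243,0.0094,0,0,-0.0377,100],[0.0986,-0.2243,0.0094,0,0,-0.0377,100],[0.0986,-0.2243,0.0094,0,0,-0.0377,100],[0.0986,-0.2243,0.0094,0,0,-0.0377,100],[0.0986,-0.2243,0.0094,0,0,-0.0377,100],[0.0986,-0.2243,0.0094,0,0,-0.0377,100],[0.0986,-0.2243,0.0094,0,0,-0.0377,100],[0.0986,-0.2243,0.0094,0,0,-0.0377,100],[0.0986,-0.2243,0.0094,0,0,-0.0377,100],[0.0986,-0.2243,0.0094,0,0,-0.0377,100],[0.0986,-0.2243,0.0094,0,0,-0.0377,100],[0.0986,-0.2243,0.0094,0,0,-0.0377,100]]'
python3 -m handwheel '[[0,0,0,0,0,0,100],[0,0,0,0,0,0,100]]'
cat > st.py <<'E'
from h import *
s=ctrl.get_state(); m=R.from_quat(s["eef_rot"]).as_matrix()
print("t",round(s["time"],2),"pos",s["ee_pos"].round(4),"toolx ang",np.degrees(np.arctan2(m[1,0],m[0,0])).round(2),"z",m[:,2].round(4),"y",m[:,1].round(4),"F",np.round(s["wrist_force"],1),"gap",round(s["finger_gap"],4))
E
python3 st.py; python3 -c "
from h import *
snap('wrist','w1.png')"
```

```text
time: 1.25
ee_pos: [0.2978, 0.3067, 0.3175]
eef_rot: [0.741, 0.672, 0.0, 0.0]
wrist_force: [1.4, -0.1, 0.4]
finger_gap: 0.0856
time: 2.25
ee_pos: [0.4398, -0.0164, 0.3311]
eef_rot: [1.0, 0.026, 0.0, 0.0]
wrist_force: [-1.0, 0.4, -0.5]
finger_gap: 0.0517
time: 2.42
ee_pos: [0.4398, -0.0158, 0.3309]
eef_rot: [1.0, 0.028, -0.0, -0.0]
wrist_force: [-0.5, -0.1, -0.3]
finger_gap: 0.052
t 2.42 pos [ 0.4398 -0.0158  0.3309] toolx ang 3.19 z [-7.e-04  4.e-04 -1.e+00] y [ 5.560e-02 -9.985e-01 -5.000e-04] F [-0.5 -0.1 -0.3] gap 0.052
```

View pics/w1.png

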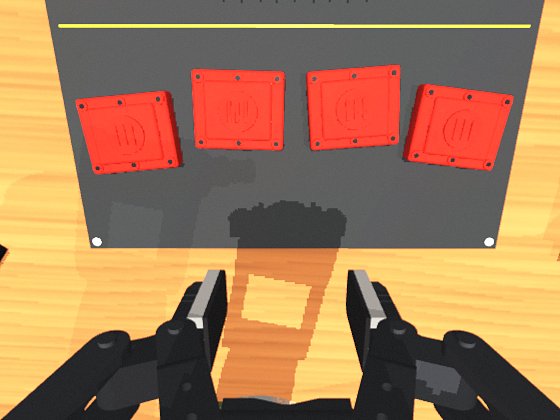

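```bash
cat > cov.py <<'E'
from h import *
import sys
def run(f=None,v=True):
    d=snap("wrist",f); im=np.array(d["pixels"]); hsv=cv2.cvtColor(im,cv2.COLOR_RGB2HSV)
    m=cv2.inRange(hsv,(24,120,110),(36,255,255)); m[300:]=0
    # keep yellow pixels near dark board only: thin long component
    n,l,st,c=cv2.connectedComponentsWithStats(m); k=max([i for i in range(1,n) if st[i,3]<60],key=lambda i:st[i,2]*10-st[i,3])
    ys,xs=np.nonzero(l==k)
    P=np.array([onz(d,u,w,.006)[:2] for u,w in zip(xs,ys)],np.float32)
    ln=cv2.fitLine(P,cv2.DIST_HUBER,0,.01,.01).ravel()
    yv=ln[:2]*np.sign(ln[1]); xv=np.array([yv[1],-yv[0]]); t=(P-ln[2:])@yv; mid=ln[2:]+yv*(t.min()+t.max())/2
    th=np.degrees(np.arctan2(xv[1],xv[0]))
    print("line mid",mid.round(4),"len",np.ptp(t).round(3),"yaw",th.round(2))
    m=cv2.inRange(hsv,(0,150,60),(8,255,255))|cv2.inRange(hsv,(172,150,60),(180,255,255))
    m=cv2.morphologyEx(m,cv2.MORPH_OPEN,np.ones((3,3)))
    out=[]
    for ct in cv2.findContours(m,cv2.RETR_EXTERNAL,cv2.CHAIN_APPROX_NONE)[0]:
        if cv2.contourArea(ct)<2500: continue
        Q=np.array([onz(d,u,w,.028)[:2] for u,w in ct[:,0]],np.float32)
        (cx,cy),(w,h),a=cv2.minAreaRect(Q)
        if w>h: w,h,a=h,w,a-90
        if not(.07<w<.09 and .08<h<.1): print("odd",w,h)
        u=np.array([np.cos(np.radians(a)),np.sin(np.radians(a))]); e=np.array([cx,cy])+u*(w/2); r=np.array([cx,cy])-u*(w/2)
        e2=r+.076*u
        f_=lambda p:(np.array([(p-mid)@xv,(p-mid)@yv])*1e3).round(1)
        print("front(edge)",f_(e),"rear",f_(r),"size",round(w*1e3,1),round(h*1e3,1),"dyaw",round(a-th,2),"world rear",r.round(4),"world c",np.round([cx,cy],4), "px",ct[:,0].mean(0).round())
run(sys.argv[1] if len(sys.argv)>1 else None)
E
python3 cov.py
```

```text
line mid [ 0.5811 -0.0152] len 0.461 yaw 3.11
front(edge) [-63.6 167.5] rear [-139.   160.6] size 75.7 94.6 dyaw 5.17 world rear [0.4336 0.1377] world c [0.4711 0.1431] px [129. 130.]
front(edge) [ -58.2 -167.6] rear [-133.4 -158.4] size 75.7 95.3 dyaw -6.92 world rear [ 0.4565 -0.1807] world c [ 0.4943 -0.1832] px [458. 126.]
front(edge) [-41.1  53.9] rear [-116.9   55.7] size 75.8 89.6 dyaw -1.39 world rear [0.4614 0.0341] world c [0.4993 0.0352] px [239. 108.]
front(edge) [-39.3 -55.9] rear [-114.8  -61.5] size 75.7 90.1 dyaw 4.25 world rear [ 0.4698 -0.0829] world c [ 0.5073 -0.078 ] px [355. 106.]
```

```bash
python3 -m handwheel '[[-0.0079,0.0568,-0.2964,0,0,0,100],[-0.0079,0.0568,-0.2964,0,0,0,100],[-0.0079,0.0568,-0.2964,0,0,0,100],[-0.0079,0.0568,-0.2964,0,0,0,100],[-0.0079,0.0568,-0.2964,0,0,0,100],[-0.0079,0.0568,-0.2964,0,0,0,100],[-0.0079,0.0568,-0.2964,0,0,0,100],[0,0,0,0,0,0,100]]' && python3 st.py
python3 -m handwheel '[[0.1,0.0054,0,0,0,0,100],[0.1,0.0054,0,0,0,0,100],[0.1,0.0054,0,0,0,0,100],[0.0666,0.0036,0,0,0,0,100],[0.0416,0.0023,0,0,0,0,100],[0.025,0.0014,0,0,0,0,100],[0.0166,0.0009,0,0,0,0,100],[0,0,0,0,0,0,100]]'; python3 st.py; python3 cov.py w2.png
```

```text
time: 3.18
ee_pos: [0.43, 0.0348, 0.0774]
eef_rot: [1.0, 0.031, -0.003, -0.0]
wrist_force: [-0.6, -0.1, -0.0]
finger_gap: 0.052
t 3.18 pos [0.43   0.0348 0.0774] toolx ang 3.51 z [-6.7e-03  7.0e-04 -1.0e+00] y [ 0.0612 -0.9981 -0.0012] F [-0.6 -0.1 -0. ] gap 0.052
time: 3.85
ee_pos: [0.487, 0.036, 0.0823]
eef_rot: [1.0, 0.029, 0.0, -0.0]
wrist_force: [-1.3, 0.8, 0.3]
finger_gap: 0.052
t 3.85 pos [0.487  0.036  0.0823] toolx ang 3.3 z [ 2.e-04  2.e-04 -1.e+00] y [ 5.760e-02 -9.983e-01 -2.000e-04] F [-1.3  0.8  0.3] gap 0.052
line mid [0.5776 0.0438] len 0.208 yaw 3.13
odd 0.05808001384139061 0.09723136574029922
front(edge) [-91.4 109.7] rear [-105.2   53.3] size 58.1 97.2 dyaw 76.28 world rear [0.4697 0.0912] world c [0.475  0.1198] px [ 60. 301.]
odd 0.047775186598300934 0.07896362245082855
front(edge) [ -74.  -112.1] rear [-77.6 -64.5] size 47.8 79.0 dyaw -85.65 world rear [ 0.5036 -0.0249] world c [ 0.5067 -0.0486] px [508. 261.]
front(edge) [-4.6 -4.2] rear [-78.9  -4.3] size 74.3 87.7 dyaw 0.14 world rear [0.499  0.0351] world c [0.5361 0.0372] px [291. 171.]
```

View pics/w2.png

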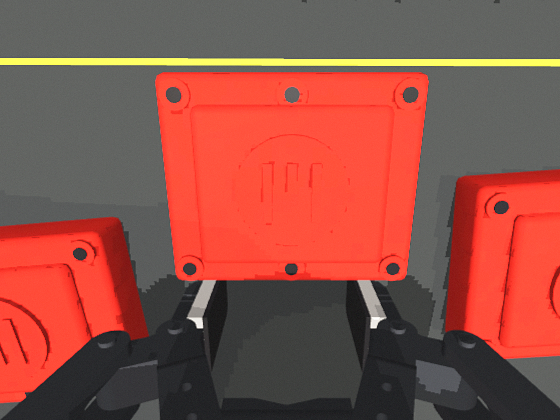

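Cover squared up (0.14°), with its front edge at row 73 and the line at row 62, about 4 mm short. I'll finish the push.

```bash
python3 -m handwheel '[[0.0125,0.0007,0,0,0,0,100],[0.0125,0.0007,0,0,0,0,100],[0.01,0.0005,0,0,0,0,100],[0,0,0,0,0,0,100],[0,0,0,0,0,0,100]]'; python3 st.py; python3 cov.py w3.png | grep -v odd
```

```text
time: 4.32
ee_pos: [0.4914, 0.0359, 0.082]
eef_rot: [1.0, 0.029, 0.0, 0.0]
wrist_force: [-1.1, 0.3, -0.8]
finger_gap: 0.0514
t 4.32 pos [0.4914 0.0359 0.082 ] toolx ang 3.28 z [ 8.e-04 -1.e-04 -1.e+00] y [ 5.710e-02 -9.984e-01  1.000e-04] F [-1.1  0.3 -0.8] gap 0.0514
line mid [0.5745 0.1071] len 0.082 yaw 4.13
front(edge) [-90.6  48.3] rear [-105.1   -7. ] size 57.1 98.2 dyaw 75.28 world rear [0.4702 0.0926] world c [0.4754 0.1207] px [ 59. 306.]
front(edge) [ -74.9 -168.6] rear [ -84.4 -124.7] size 44.9 85.6 dyaw -77.68 world rear [ 0.4992 -0.0234] world c [ 0.5056 -0.0449] px [508. 269.]
front(edge) [ -1.7 -67.9] rear [-75.8 -66.7] size 74.1 87.7 dyaw -0.89 world rear [0.5036 0.0351] world c [0.5406 0.0372] px [291. 172.]
```

View pics/w3.png

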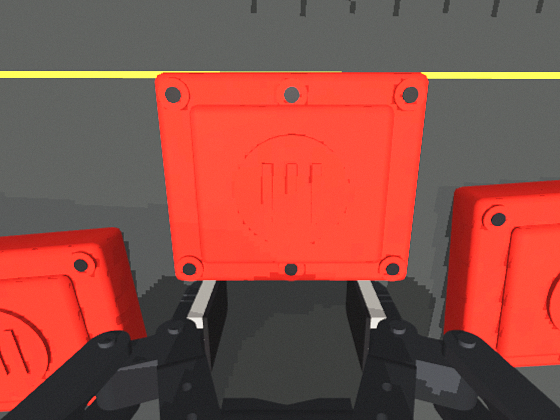

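```bash
python3 -m handwheel '[[-0.0966,-0.0053,0,0,0,0,100],[-0.0966,-0.0053,0,0,0,0,100],[-0.0966,-0.0053,0,0,0,0,100],[-0.0966,-0.0053,0,0,0,0,100],[-0.0966,-0.0053,0,0,0,0,100],[0.013,-0.2384,0,0,0,0,100],[0.013,-0.2384,0,0,0,0,100],[0.013,-0.2384,0,0,0,0,100],[0.013,-0.2384,0,0,0,0,100],[0,0,0,0,0,0,100]]'; python3 st.py
python3 -m handwheel '[[0.1,0.0054,0,0,0,0,100],[0.1,0.0054,0,0,0,0,100],[0.1,0.0054,0,0,0,0,100],[0.0832,0.0045,0,0,0,0,100],[0.05,0.0027,0,0,0,0,100],[0.025,0.0014,0,0,0,0,100],[0.0166,0.0009,0,0,0,0,100],[0.0083,0.0005,0,0,0,0,100],[0,0,0,0,0,0,100],[0,0,0,0,0,0,100]]'; python3 st.py; python3 cov.py w4.png | grep -v odd
```

```text
time: 5.2
ee_pos: [0.4409, -0.0854, 0.0831]
eef_rot: [1.0, 0.027, 0.002, 0.001]
wrist_force: [-0.6, 0.9, 0.3]
finger_gap: 0.0517
t 5.2 pos [ 0.4409 -0.0854  0.0831] toolx ang 3.06 z [ 0.0039 -0.0024 -1.    ] y [ 0.0535 -0.9986  0.0026] F [-0.6  0.9  0.3] gap 0.0517
time: 6.03
ee_pos: [0.4971, -0.0783, 0.0819]
eef_rot: [1.0, 0.029, -0.0, -0.0]
wrist_force: [-4.0, 0.8, 1.3]
finger_gap: 0.0519
t 6.03 pos [ 0.4971 -0.0783  0.0819] toolx ang 3.28 z [-2.e-04  3.e-04 -1.e+00] y [ 5.730e-02 -9.984e-01 -3.000e-04] F [-4.   0.8  1.3] gap 0.0519
line mid [ 0.585  -0.0855] len 0.18 yaw 2.93
front(edge) [-86.3 -94.8] rear [-99.2 -41.2] size 55.1 96.7 dyaw -76.45 world rear [ 0.4881 -0.1318] world c [ 0.4959 -0.1582] px [502. 297.]
front(edge) [-1.5  9.5] rear [-75.7   9.1] size 74.2 87.7 dyaw 0.31 world rear [ 0.5089 -0.0803] world c [ 0.546  -0.0782] px [294. 172.]
front(edge) [-37.9  70.1] rear [-37.5 120.4] size 50.3 74.3 dyaw -90.45 world rear [0.5414 0.0328] world c [0.5425 0.0077] px [ 56. 176.]
```

View pics/w4.png

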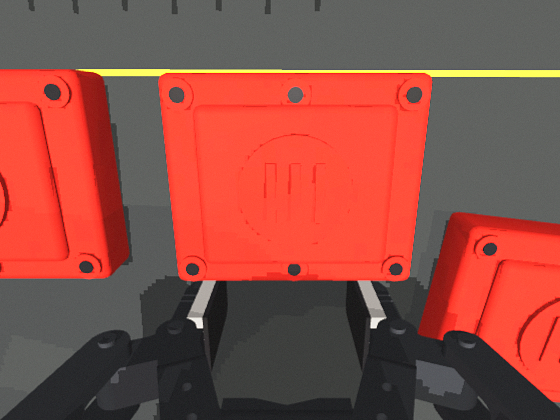

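```bash
python3 -m handwheel '[[0.005,0.0003,0,0,0,0,100],[0,0,0,0,0,0,100],[-0.1082,-0.0059,0,0,0,0,100],[-0.1082,-0.0059,0,0,0,0,100],[-0.1082,-0.0059,0,0,0,0,100],[-0.1082,-0.0059,0,0,0,0,100],[-0.1082,-0.0059,0,0,0,0,100],[-0.1082,-0.0059,0,0,0,0,100],[0.0157,-0.2892,0,0,0,0,100],[0.0157,-0.2892,0,0,0,0,100],[0.0157,-0.2892,0,0,0,0,100],[0,0,0,0,0,0,100]]'; python3 st.py
python3 -m handwheel '[[0.1082,0.0059,0,0,0,0,100],[0.1082,0.0059,0,0,0,0,100],[0.1082,0.0059,0,0,0,0,100],[0.1082,0.0059,0,0,0,0,100],[0.1082,0.0059,0,0,0,0,100],[0.0583,0.0032,0,0,0,0,100],[0.025,0.0014,0,0,0,0,100],[0.0166,0.0009,0,0,0,0,100],[0.0083,0.0005,0,0,0,0,100],[0,0,0,0,0,0,100],[0,0,0,0,0,0,100]]'; python3 st.py; python3 cov.py w5.png | grep -v odd
```

```text
time: 7.08
ee_pos: [0.4278, -0.192, 0.0838]
eef_rot: [1.0, 0.027, 0.003, 0.002]
wrist_force: [0.3, -0.3, 1.4]
finger_gap: 0.0522
t 7.08 pos [ 0.4278 -0.192   0.0838] toolx ang 3.04 z [ 0.0063 -0.0048 -1.    ] y [ 0.053  -0.9986  0.0051] F [ 0.3 -0.3  1.4] gap 0.0522
time: 8.0
ee_pos: [0.5033, -0.1825, 0.0819]
eef_rot: [1.0, 0.029, 0.0, -0.0]
wrist_force: [-1.7, 0.9, 2.0]
finger_gap: 0.052
t 8.0 pos [ 0.5033 -0.1825  0.0819] toolx ang 3.27 z [ 1.e-04  2.e-04 -1.e+00] y [ 5.700e-02 -9.984e-01 -2.000e-04] F [-1.7  0.9  2. ] gap 0.052
line mid [ 0.5906 -0.1789] len 0.132 yaw 2.93
front(edge) [-1.4  3.7] rear [-75.6   3.3] size 74.2 87.7 dyaw 0.32 world rear [ 0.5149 -0.1795] world c [ 0.552  -0.1774] px [280. 172.]
front(edge) [-38.  50.] rear [-38.3 110.4] size 60.4 74.0 dyaw -89.7 world rear [ 0.5467 -0.0707] world c [ 0.5484 -0.1008] px [ 69. 177.]
```

View pics/w5.png

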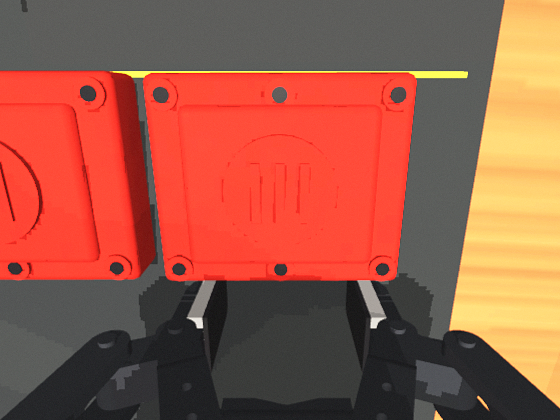

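```bash
python3 -m handwheel '[[0.004,0.0002,0,0,0,0,100],[0,0,0,0,0,0,100],[-0.1139,-0.0062,0,0,0,0,100],[-0.1139,-0.0062,0,0,0,0,100],[-0.1139,-0.0062,0,0,0,0,100],[-0.1139,-0.0062,0,0,0,0,100],[-0.1139,-0.0062,0,0,0,0,100],[-0.1139,-0.0062,0,0,0,0,100]]'
python3 -m handwheel '[[-0.01475,0.2719,0,0,0,0,100],[-0.01475,0.2719,0,0,0,0,100],[-0.01475,0.2719,0,0,0,0,100],[-0.01475,0.2719,0,0,0,0,100],[-0.01475,0.2719,0,0,0,0,100],[-0.01475,0.2719,0,0,0,0,100],[-0.01475,0.2719,0,0,0,0,100],[-0.01475,0.2719,0,0,0,0,100],[-0.01475,0.2719,0,0,0,0,100],[-0.01475,0.2719,0,0,0,0,100],[0,0,0,0,0,0,100],[0,0,0,0,0,0,100]]'; python3 st.py
python3 -m handwheel '[[0.1138,0.0062,0,0,0,0,100],[0.1138,0.0062,0,0,0,0,100],[0.1138,0.0062,0,0,0,0,100],[0.1138,0.0062,0,0,0,0,100],[0.1138,0.0062,0,0,0,0,100],[0.0633,0.0034,0,0,0,0,100],[0.025,0.0014,0,0,0,0,100],[0.0166,0.0009,0,0,0,0,100],[0.0083,0.0005,0,0,0,0,100],[0,0,0,0,0,0,100],[0,0,0,0,0,0,100]]'; python3 st.py; python3 cov.py w6.png | grep -v odd
```

```text
time: 8.72
ee_pos: [0.4221, -0.1872, 0.0822]
eef_rot: [1.0, 0.028, 0.001, 0.0]
wrist_force: [-0.1, -0.1, 0.3]
finger_gap: 0.0517
time: 9.72
ee_pos: [0.4047, 0.1409, 0.0823]
eef_rot: [1.0, 0.03, 0.001, -0.0]
wrist_force: [-0.8, 0.8, 1.5]
finger_gap: 0.0517
t 9.72 pos [0.4047 0.1409 0.0823] toolx ang 3.48 z [ 1.8e-03  7.0e-04 -1.0e+00] y [ 6.080e-02 -9.982e-01 -6.000e-04] F [-0.8  0.8  1.5] gap 0.0517
time: 10.63
ee_pos: [0.4858, 0.1432, 0.0818]
eef_rot: [1.0, 0.029, -0.0, 0.0]
wrist_force: [-2.4, -2.0, 0.3]
finger_gap: 0.052
t 10.63 pos [0.4858 0.1432 0.0818] toolx ang 3.27 z [-3.e-04 -5.e-04 -1.e+00] y [ 5.700e-02 -9.984e-01  5.000e-04] F [-2.4 -2.   0.3] gap 0.052
line mid [0.5754 0.0852] len 0.028 yaw 5.12
front(edge) [-38.8 -39.6] rear [-37.2   9. ] size 48.6 73.9 dyaw -91.89 world rear [0.5376 0.0908] world c [0.5389 0.0666] px [506. 180.]
front(edge) [ 2.2 63.3] rear [-72.2  65.9] size 74.4 87.7 dyaw -1.97 world rear [0.4976 0.1444] world c [0.5348 0.1464] px [285. 172.]
```

View pics/w6.png

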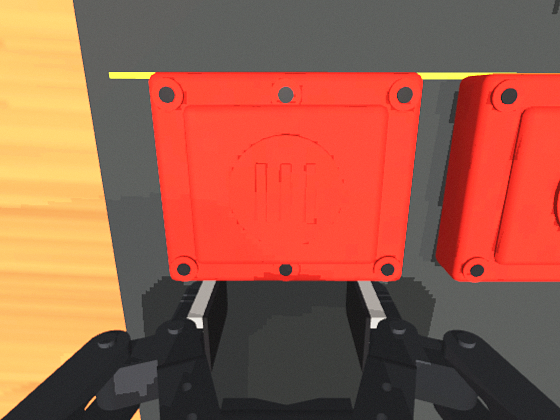

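```bash
python3 -m handwheel '[[-0.1082,-0.0059,0,0,0,0,100],[-0.1082,-0.0059,0,0,0,0,100],[-0.1082,-0.0059,0,0,0,0,100],[-0.1082,-0.0059,0,0,0,0,100],[0.007,-0.1857,0.2964,0,0,0,100],[0.007,-0.1857,0.2964,0,0,0,100],[0.007,-0.1857,0.2964,0,0,0,100],[0.007,-0.1857,0.2964,0,0,0,100],[0.007,-0.1857,0.2964,0,0,0,100],[0.007,-0.1857,0.2964,0,0,0,100],[0.007,-0.1857,0.2964,0,0,0,100],[0,0,0,0,0,0,100]]'; python3 -m handwheel '[[0,0,0,0,0,0,100]]'; python3 st.py; python3 cov.py w7.png
python3 -m handwheel '[[0,-0.33,0.02,0,0,0,60],[0,-0.33,0.02,0,0,0,60],[0,-0.33,0.02,0,0,0,60],[0,-0.33,0.02,0,0,0,60],[0,-0.33,0.02,0,0,0,60],[0,-0.33,0.02,0,0,0,60],[0,-0.33,0.02,0,0,0,60],[0,-0.33,0.02,0,0,0,60],[0,-0.33,0.02,0,0,0,60],[0,0,0,0,0,0,60],[0,0,0,0,0,0,60]]'; python3 st.py; python3 -c "
from h import *
snap('wrist','w8.png')"
```

```text
time: 11.68
ee_pos: [0.4431, -0.0168, 0.3386]
eef_rot: [1.0, 0.027, 0.009, 0.002]
wrist_force: [1.4, 0.5, 0.5]
finger_gap: 0.052
time: 11.77
ee_pos: [0.4415, -0.0149, 0.3326]
eef_rot: [1.0, 0.028, 0.004, 0.001]
wrist_force: [0.2, 0.5, -0.8]
finger_gap: 0.0521
t 11.77 pos [ 0.4415 -0.0149  0.3326] toolx ang 3.16 z [ 8.4e-03 -9.0e-04 -1.0e+00] y [ 0.0552 -0.9985  0.0014] F [ 0.2  0.5 -0.8] gap 0.0521
line mid [ 0.3168 -0.2835] len 0.14 yaw -4.0
front(edge) [264.1 130.5] rear [190.1 121.3] size 74.6 94.7 dyaw 7.14 world rear [ 0.5149 -0.1758] world c [ 0.5521 -0.1738] px [458.  69.]
front(edge) [252.1 226.3] rear [177.1 216.9] size 75.5 90.2 dyaw 7.14 world rear [ 0.5087 -0.0795] world c [ 0.5464 -0.0774] px [357.  69.]
front(edge) [237.8 340. ] rear [162.9 330.6] size 75.5 89.3 dyaw 7.14 world rear [0.5024 0.0349] world c [0.5401 0.037 ] px [238.  69.]
front(edge) [224.6 445.4] rear [150.7 436.1] size 74.5 94.3 dyaw 7.14 world rear [0.4976 0.1411] world c [0.5348 0.1431] px [126.  69.]
time: 12.73
ee_pos: [0.44, -0.3709, 0.3476]
eef_rot: [1.0, 0.028, -0.001, -0.002]
wrist_force: [-0.2, 0.1, -0.9]
finger_gap: 0.0654
t 12.73 pos [ 0.44   -0.3709  0.3476] toolx ang 3.19 z [-0.0028  0.0035 -1.    ] y [ 0.0557 -0.9984 -0.0037] F [-0.2  0.1 -0.9] gap 0.0654
```

View pics/w8.png

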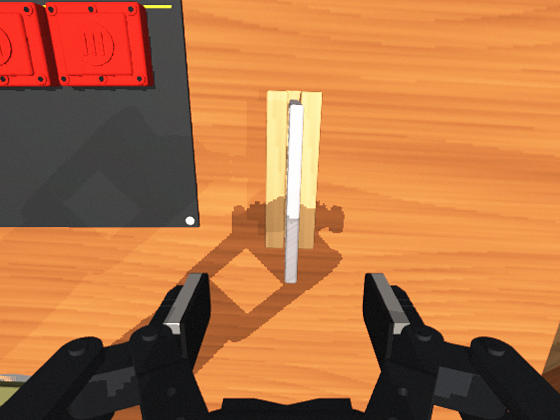

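View pics/w7.png

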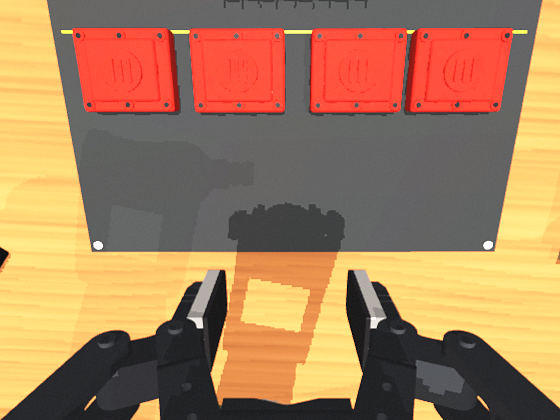

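```bash
python3 - <<'E'
from h import *
d=snap('wrist'); im=np.array(d["pixels"]); cv2.imwrite("pics/w8z.png",cv2.resize(im[80:300,250:340,::-1],None,fx=2.7,fy=2.7,interpolation=0))
hsv=cv2.cvtColor(im,cv2.COLOR_RGB2HSV)
m=cv2.inRange(hsv,(0,0,110),(180,45,255)); m[:90]=0;m[290:]=0;m[:,:275]=0;m[:,312:]=0
ct=max(cv2.findContours(m,cv2.RETR_EXTERNAL,cv2.CHAIN_APPROX_NONE)[0],key=cv2.contourArea)
print(cv2.minAreaRect(ct),cv2.boundingRect(ct))
Q=np.array([onz(d,u,v,.156)[:2] for u,v in ct[:,0]],np.float32); print(cv2.minAreaRect(Q))
P=np.array([onz(d,u,v,.156)[:2] for v,u in np.argwhere(m[130:]>0)+[130,0]],np.float32)
ln=cv2.fitLine(P,cv2.DIST_HUBER,0,.01,.01).ravel();print(ln,np.degrees(np.arctan2(ln[1],ln[0])))
# rack
for u,v in((267,92),(322,92),(267,246),(312,248)): print(onz(d,u,v,.04).round(4))
# bar from top and side
E
```

```text
((293.7760009765625, 191.1690673828125), (14.9849853515625, 182.08621215820312), 2.563770055770874) (286, 100, 20, 183)
((0.4443492293357849, -0.37462666630744934), (0.14091719686985016, 0.010369268245995045), 1.5066784620285034)
[ 0.9995917   0.02857228  0.43935472 -0.37483817] 1.6372937
[ 0.5182 -0.3452  0.04  ]
[ 0.5212 -0.3993  0.04  ]
[ 0.3531 -0.3518  0.04  ]
[ 0.3536 -0.4027  0.04  ]
```

View pics/w8z.png

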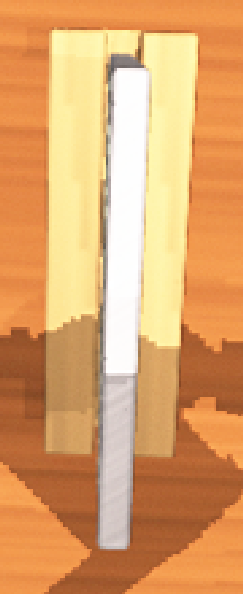

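```bash
python3 -m handwheel '[[0.033,-0.031,0,0,0,-0.0089,60],[0,0,0,0,0,0,60],[0,0,-0.2543,0,0,0,60],[0,0,-0.2543,0,0,0,60],[0,0,-0.2543,0,0,0,60],[0,0,-0.2543,0,0,0,60],[0,0,-0.2543,0,0,0,60],[0,0,0,0,0,0,60],[0,0,0,0,0,0,60]]'; python3 st.py;  python3 -m handwheel '[[0,0,0,0,0,0,160],[0,0,0,0,0,0,200],[0,0,0,0,0,0,230],[0,0,0,0,0,0,255],[0,0,0,0,0,0,255],[0,0,0,0,0,0,255],[0,0,0,0,0,0,255],[0,0,0,0,0,0,255]]'; python3 st.py; python3 -c "
from h import *
snap('wrist','w9.png')"
```

```text
time: 13.58
ee_pos: [0.4436, -0.372, 0.1964]
eef_rot: [1.0, 0.016, -0.002, -0.002]
wrist_force: [-0.7, -0.7, 1.1]
finger_gap: 0.0646
t 13.58 pos [ 0.4436 -0.372   0.1964] toolx ang 1.79 z [-0.0031  0.0033 -1.    ] y [ 0.0312 -0.9995 -0.0034] F [-0.7 -0.7  1.1] gap 0.0646
time: 14.25
ee_pos: [0.4449, -0.3748, 0.2001]
eef_rot: [1.0, 0.015, 0.001, 0.001]
wrist_force: [-0.2, 0.0, 6.1]
finger_gap: 0.0089
t 14.25 pos [ 0.4449 -0.3748  0.2001] toolx ang 1.68 z [ 0.0023 -0.0022 -1.    ] y [ 0.0292 -0.9996  0.0023] F [-0.2  0.   6.1] gap 0.0089
```

View pics/w9.png

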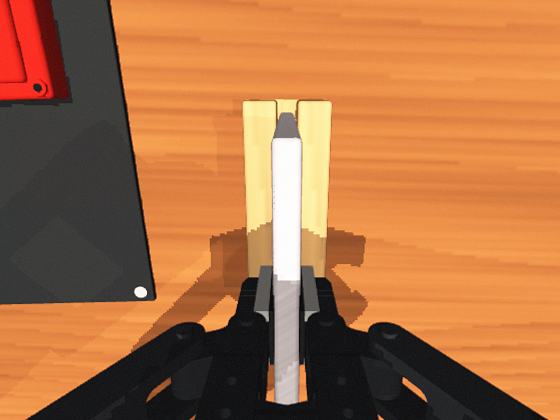

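```bash
python3 - <<'E'
from h import *
d=snap("top","top1.png");s=snap("side","side1.png")
def bar(a,box):
    x,y,w,h=box; im=np.array(a["pixels"])[y:y+h,x:x+w]; hsv=cv2.cvtColor(im,cv2.COLOR_RGB2HSV)
    m=cv2.inRange(hsv,(0,0,150),(180,60,255))
    ct=max(cv2.findContours(m,cv2.RETR_EXTERNAL,cv2.CHAIN_APPROX_NONE)[0],key=cv2.contourArea)
    r=cv2.minAreaRect(ct); b=cv2.boxPoints(r)+[x,y]; print(r)
    # long axis ends
    e=[(b[i]+b[(i+1)%4])/2 for i in range(4)]
    L=[np.linalg.norm(b[i]-b[(i+1)%4]) for i in range(4)]
    k=int(np.argmin(L)); return e[k],e[(k+2)%4]
T=bar(d,(180,205,25,75));S=bar(s,(225,297,75,40))
T=sorted(T,key=lambda p:p[1]);S=sorted(S,key=lambda p:p[0])
print(T,S)
E_=[]
for a,b in zip(T,S):
    p,e=tri(d,a,s,b);E_.append(p);print(p.round(4),e.round(4), "top ray z.087",onz(d,*a,.088).round(4),"side ray",onz(s,*b,.088).round(4))
v=E_[0]-E_[1];print("mid",(E_[0]+E_[1])/2,"len",np.linalg.norm(v),"yaw",np.degrees(np.arctan2(v[1],v[0])))
E
```

```text
((11.327178955078125, 34.99335479736328), (2.4212868213653564, 56.07392501831055), 2.2025983333587646)
((38.76342010498047, 18.42926788330078), (60.833282470703125, 3.3524656295776367), 24.775142669677734)
[array([192.40472698, 211.97710466]), array([190.24963093, 268.00960541])] [array([236.14634705, 302.68292522]), array([291.38049316, 328.1756115 ])]
[0.5781 0.3583 0.085 ] 0.0015 top ray z.087 [0.5784 0.3579 0.088 ] side ray [0.5764 0.3596 0.088 ]
[0.4125 0.3613 0.0837] 0.0044 top ray z.087 [0.4145 0.361  0.088 ] side ray [0.4095 0.363  0.088 ]
mid [0.49534146 0.35978658 0.08436683] len 0.1656351050426874 yaw -1.0349349205676532
```

```bash
python3 -m handwheel '[[0,0,0.15,0,0,0,255],[0,0,0.25,0,0,0,255],[0,0,0.3,0,0,0,255],[0,0,0.3,0,0,0,255],[0,0,0.2,0,0,0,255],[0,0,0,0,0,0,255]]';python3 st.py; python3 -m handwheel '[[0.026,0.15,0,0,0,0,255],[0.026,0.3125,0,0,0,0,255],[0.026,0.3125,0,0,0,0,255],[0.026,0.3125,0,0,0,0,255],[0.026,0.3125,0,0,0,0,255],[0.026,0.3125,0,0,0,0,255],[0.026,0.3125,0,0,0,0,255],[0.026,0.3125,0,0,0,0,255]]'; python3 -m handwheel '[[0.026,0.3125,0,0,0,0,255],[0.026,0.3125,0,0,0,0,255],[0.026,0.3125,0,0,0,0,255],[0.026,0.3125,0,0,0,0,255],[0.026,0.3125,0,0,0,0,255],[0.026,0.3125,0,0,0,0,255],[0.026,0.3125,0,0,0,0,255],[0.026,0.3125,0,0,0,0,255],[0,0.15,0,0,0,0,255],[0,0,0,0,0,0,255],[0,0,0,0,0,0,255]]';python3 st.py; python3 -c "
from h import *
snap('wrist','w10.png')"
```

```text
time: 14.9
ee_pos: [0.4454, -0.3754, 0.3489]
eef_rot: [1.0, 0.015, 0.004, 0.004]
wrist_force: [-0.2, -0.9, -1.7]
finger_gap: 0.0091
t 14.9 pos [ 0.4454 -0.3754  0.3489] toolx ang 1.68 z [ 0.0074 -0.0075 -0.9999] y [ 0.0292 -0.9995  0.0077] F [-0.2 -0.9 -1.7] gap 0.0091
time: 15.57
ee_pos: [0.4681, -0.0916, 0.3395]
eef_rot: [1.0, 0.014, -0.002, -0.001]
wrist_force: [0.7, 0.5, -2.5]
finger_gap: 0.009
time: 16.48
ee_pos: [0.4933, 0.225, 0.3395]
eef_rot: [1.0, 0.016, -0.002, 0.001]
wrist_force: [0.2, -0.2, -2.2]
finger_gap: 0.0086
t 16.48 pos [0.4933 0.225  0.3395] toolx ang 1.81 z [-0.004 -0.002 -1.   ] y [ 0.0315 -0.9995  0.0018] F [ 0.2 -0.2 -2.2] gap 0.0086
```

View pics/w10.png

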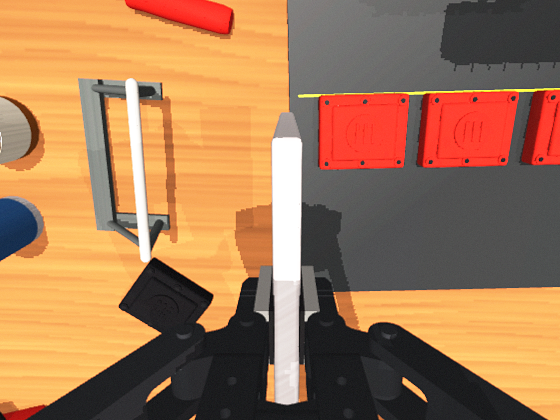

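```bash
python3 - <<'E'
from h import *
d=snap('wrist'); im=np.array(d["pixels"]);hsv=cv2.cvtColor(im,cv2.COLOR_RGB2HSV)
m=cv2.inRange(hsv,(0,0,150),(180,60,255)); m[:,:110]=0;m[:,175:]=0;m[:70]=0;m[280:]=0
ct=max(cv2.findContours(m,cv2.RETR_EXTERNAL,cv2.CHAIN_APPROX_NONE)[0],key=cv2.contourArea);print(cv2.boundingRect(ct))
Q=np.array([onz(d,u,v,.086)[:2] for u,v in ct[:,0]],np.float32);print(cv2.minAreaRect(Q))
for u,v in((290,0),(290,114)): print(onz(d,u,v,.006))
print([onz(d,u,v,0).round(4) for u,v in((288,5),(296,230))], "board left edge")
# shield top edge corners
print(ray(d,288,138))
E
```

```text
(110, 79, 50, 184)
((0.4951150417327881, 0.349215567111969), (0.16851653158664703, 0.040236666798591614), 3.2909011840820312)
[0.65774686 0.22486019 0.006     ]
[0.54990634 0.22134424 0.006     ]
[array([0.6545, 0.2267, 0.    ]), array([0.4145, 0.2096, 0.    ])] board left edge
(array([0.5740142 , 0.22676426, 0.4092593 ]), array([-0.12448059, -0.01019613, -1.0126727 ]))
```

```bash
python3 - <<'E'
from h import *
d=snap('wrist'); im=np.array(d["pixels"]);hsv=cv2.cvtColor(im,cv2.COLOR_RGB2HSV)
m=cv2.inRange(hsv,(0,0,170),(180,35,255)); m[:,:118]=0;m[:,160:]=0;m[:70]=0;m[280:]=0
ct=max(cv2.findContours(m,cv2.RETR_EXTERNAL,cv2.CHAIN_APPROX_NONE)[0],key=cv2.contourArea);print(cv2.boundingRect(ct),cv2.minAreaRect(ct))
Q=np.array([onz(d,u,v,.087)[:2] for u,v in ct[:,0]],np.float32);print(cv2.minAreaRect(Q))
for p in((131,83),(145,258)):print(onz(d,*p,.087))
E
```

```text
(124, 80, 26, 183) ((136.8310546875, 170.97242736816406), (182.94921875, 12.124641418457031), 85.2363510131836)
((0.4948681592941284, 0.3582853674888611), (0.010308301076292992, 0.16805550456047058), 88.98655700683594)
[0.57649008 0.35562409 0.087     ]
[0.41526523 0.35915394 0.087     ]
```

```bash
python3 -m handwheel '[[0.005,0.2,0,-0.0315,0,-0.005,255],[0.005,0.25,0,-0.0315,0,-0.005,255],[0.005,0.25,0,-0.0315,0,-0.005,255],[0,0.25,0,0,0,0,255],[0,0.233,-0.1,0,0,0,255],[0,0,-0.2,0,0,0,255],[0,0,-0.25,0,0,0,255],[0,0,-0.22,0,0,0,255],[0,0,0,0,0,0,255],[0,0,0,0,0,0,255]]';python3 st.py; python3 -c "
from h import *
snap('side','s11.png');snap('wrist','w11.png')"
```

```text
time: 17.47
ee_pos: [0.4956, 0.3648, 0.2479]
eef_rot: [0.989, -0.01, -0.004, 0.149]
wrist_force: [-0.1, -0.1, -2.6]
finger_gap: 0.009
t 17.47 pos [0.4956 0.3648 0.2479] toolx ang -1.15 z [-0.0109 -0.2948 -0.9555] y [-0.0176 -0.9553  0.295 ] F [-0.1 -0.1 -2.6] gap 0.009
```

View pics/s11.png

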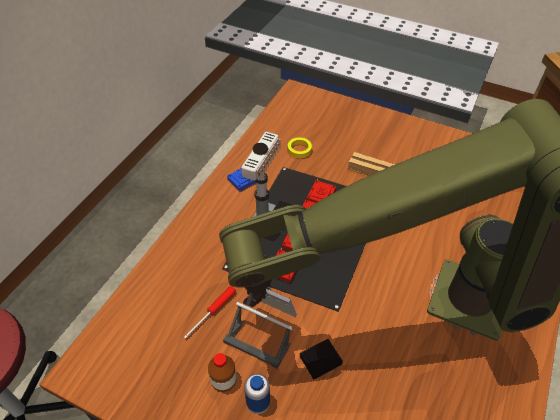

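View pics/w11.png

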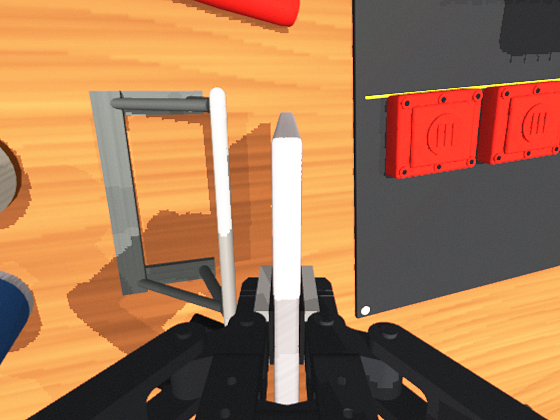

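```bash
python3 -m handwheel '[[0,0,-0.125,0,0,0,255],[0,0,-0.125,0,0,0,255],[0,0,-0.125,0,0,0,255],[0,0,-0.05,0,0,0,255],[0,0,-0.03,0,0,0,255],[0,0,0,0,0,0,255]]';python3 st.py;python3 -m handwheel '[[0,0,-0.0125,0,0,0,255],[0,0,-0.0125,0,0,0,255],[0,0,0,0,0,0,255]]';python3 st.py;python3 -m handwheel '[[0,0,-0.0125,0,0,0,255],[0,0,0,0,0,0,255]]';python3 st.py;
```

```text
time: 18.07
ee_pos: [0.4952, 0.366, 0.1932]
eef_rot: [0.989, -0.009, -0.003, 0.149]
wrist_force: [-0.2, -0.8, -1.9]
finger_gap: 0.0089
t 18.07 pos [0.4952 0.366  0.1932] toolx ang -1.05 z [-0.0094 -0.2942 -0.9557] y [-0.0163 -0.9556  0.2943] F [-0.2 -0.8 -1.9] gap 0.0089
time: 18.32
ee_pos: [0.4961, 0.3666, 0.1926]
eef_rot: [0.989, -0.009, -0.002, 0.148]
wrist_force: [0.5, -0.9, -2.2]
finger_gap: 0.0089
t 18.32 pos [0.4961 0.3666 0.1926] toolx ang -1.05 z [-0.0062 -0.2919 -0.9564] y [-0.0172 -0.9563  0.2919] F [ 0.5 -0.9 -2.2] gap 0.0089
time: 18.48
ee_pos: [0.496, 0.3665, 0.1909]
eef_rot: [0.989, -0.009, -0.002, 0.148]
wrist_force: [0.6, 0.7, -2.4]
finger_gap: 0.0094
t 18.48 pos [0.496  0.3665 0.1909] toolx ang -1.05 z [-0.0066 -0.2921 -0.9564] y [-0.0172 -0.9562  0.2922] F [ 0.6  0.7 -2.4] gap 0.0094
```

Not yet touching; continuing down in small steps.

```bash
for i in 1; do :; done; python3 -m handwheel '[[0,0,-0.0125,0,0,0,255],[0,0,-0.0083,0,0,0,255],[0,0,0,0,0,0,255]]';python3 st.py;python3 -m handwheel '[[0,0,-0.0083,0,0,0,255],[0,0,0,0,0,0,255]]';python3 st.py;python3 -m handwheel '[[0,0,-0.0083,0,0,0,255],[0,0,0,0,0,0,255]]';python3 st.py;
```

```text
time: 18.73
ee_pos: [0.4958, 0.3663, 0.1879]
eef_rot: [0.989, -0.009, -0.002, 0.148]
wrist_force: [-1.0, 0.2, -2.3]
finger_gap: 0.0092
t 18.73 pos [0.4958 0.3663 0.1879] toolx ang -1.05 z [-0.0073 -0.2926 -0.9562] y [-0.017  -0.956   0.2927] F [-1.   0.2 -2.3] gap 0.0092
time: 18.9
ee_pos: [0.4959, 0.3665, 0.1872]
eef_rot: [0.989, -0.009, -0.002, 0.148]
wrist_force: [-0.1, -0.5, -2.1]
finger_gap: 0.0091
t 18.9 pos [0.4959 0.3665 0.1872] toolx ang -1.06 z [-0.0069 -0.2924 -0.9563] y [-0.0172 -0.9561  0.2924] F [-0.1 -0.5 -2.1] gap 0.0091
time: 19.07
ee_pos: [0.496, 0.3667, 0.187]
eef_rot: [0.989, -0.009, -0.002, 0.148]
wrist_force: [-2.8, 1.0, 1.5]
finger_gap: 0.0092
t 19.07 pos [0.496  0.3667 0.187 ] toolx ang -1.06 z [-0.0066 -0.2922 -0.9563] y [-0.0173 -0.9562  0.2922] F [-2.8  1.   1.5] gap 0.0092
```

```bash
python3 -m handwheel '[[0,0.033,0,0,0,0,255],[0,0.033,0,0,0,0,255],[0,0,0,0,0,0,255]]';python3 st.py;python3 -m handwheel '[[0,0.0166,0,0,0,0,255],[0,0,0,0,0,0,255]]';python3 st.py;python3 -m handwheel '[[0,0.0083,0,0,0,0,255],[0,0,0,0,0,0,255]]';python3 st.py;
```

```text
time: 19.32
ee_pos: [0.4962, 0.3745, 0.1867]
eef_rot: [0.989, -0.009, -0.002, 0.148]
wrist_force: [-0.8, -3.1, 2.9]
finger_gap: 0.009
t 19.32 pos [0.4962 0.3745 0.1867] toolx ang -1.02 z [-0.006  -0.2936 -0.9559] y [-0.0169 -0.9558  0.2937] F [-0.8 -3.1  2.9] gap 0.009
time: 19.48
ee_pos: [0.4962, 0.3762, 0.1866]
eef_rot: [0.989, -0.009, -0.002, 0.148]
wrist_force: [-0.7, -3.5, 2.8]
finger_gap: 0.009
t 19.48 pos [0.4962 0.3762 0.1866] toolx ang -1.04 z [-0.0062 -0.2936 -0.9559] y [-0.017  -0.9557  0.2937] F [-0.7 -3.5  2.8] gap 0.009
time: 19.65
ee_pos: [0.4961, 0.3771, 0.1865]
eef_rot: [0.989, -0.009, -0.002, 0.148]
wrist_force: [0.0, -3.6, 4.3]
finger_gap: 0.0087
t 19.65 pos [0.4961 0.3771 0.1865] toolx ang -1.05 z [-0.0064 -0.2935 -0.9559] y [-0.0171 -0.9558  0.2936] F [ 0.  -3.6  4.3] gap 0.0087
```

```bash
python3 -m handwheel '[[0,0.0125,0,0,0,0,255],[0,0,0,0,0,0,255]]';python3 st.py;python3 -m handwheel '[[0,0.0125,0,0,0,0,255],[0,0,0,0,0,0,255]]';python3 st.py;python3 -c "
from h import *
snap('wrist','w12.png')"
```

```text
time: 19.82
ee_pos: [0.4961, 0.3787, 0.1865]
eef_rot: [0.989, -0.009, -0.002, 0.148]
wrist_force: [0.4, -4.1, 4.7]
finger_gap: 0.0089
t 19.82 pos [0.4961 0.3787 0.1865] toolx ang -1.05 z [-0.0066 -0.2931 -0.956 ] y [-0.0172 -0.9559  0.2932] F [ 0.4 -4.1  4.7] gap 0.0089
time: 19.98
ee_pos: [0.4961, 0.3799, 0.1864]
eef_rot: [0.989, -0.009, -0.002, 0.149]
wrist_force: [0.7, -6.5, 4.4]
finger_gap: 0.0093
t 19.98 pos [0.4961 0.3799 0.1864] toolx ang -1.04 z [-0.0067 -0.294  -0.9558] y [-0.017  -0.9556  0.2941] F [ 0.7 -6.5  4.4] gap 0.0093
```

View pics/w12.png

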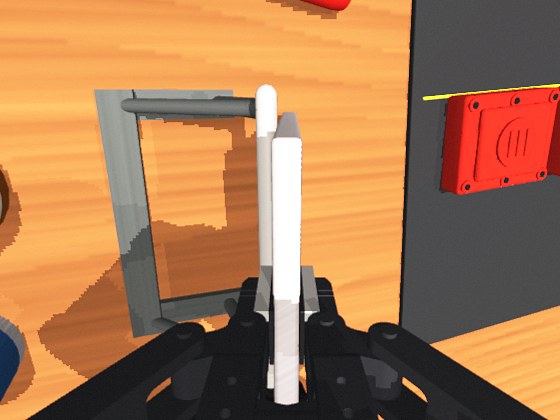

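The shield's back is against the bar (white bar at col 267, shield at cols 273–300). Releasing.

```bash
python3 -m handwheel '[[0,0,0,0,0,0,225],[0,0,0,0,0,0,215],[0,0,0,0,0,0,200],[0,0,0,0,0,0,180],[0,0,0,0,0,0,160],[0,0,0,0,0,0,140],[0,0,0,0,0,0,130],[0,0,0,0,0,0,130],[0,0,0,0,0,0,130]]';python3 st.py;python3 -c "
from h import *
snap('wrist','w13.png')"
```

```text
time: 20.78
ee_pos: [0.4958, 0.3804, 0.1861]
eef_rot: [0.989, -0.009, -0.002, 0.148]
wrist_force: [0.6, 0.5, 0.2]
finger_gap: 0.0417
t 20.78 pos [0.4958 0.3804 0.1861] toolx ang -1.05 z [-0.0071 -0.2922 -0.9563] y [-0.0171 -0.9562  0.2923] F [0.6 0.5 0.2] gap 0.0417
```

View pics/w13.png

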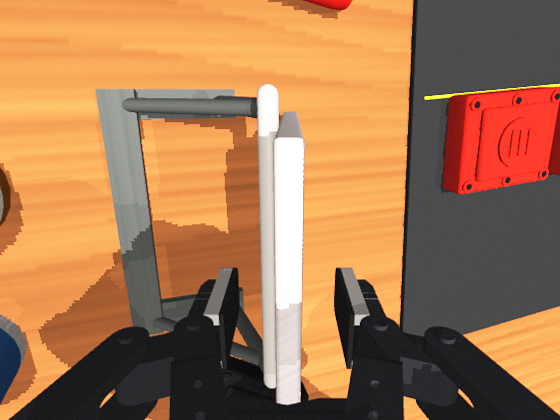

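```bash
python3 -m handwheel '[[0.001,0.05,0.16,0,0,0,130],[0.002,0.0975,0.319,0,0,0,130],[0.002,0.0975,0.319,0,0,0,130],[0.002,0.0975,0.319,0,0,0,130]]';python3 st.py; python3 -m handwheel '[[-0.04,-0.306,0.01,0.0315,0,0.0077,180],[-0.04,-0.306,0.01,0.0315,0,0.0077,255],[-0.04,-0.306,0.01,0.0315,0,0.0077,255],[-0.04,-0.306,0.01,0,0,0,255],[-0.04,-0.306,0.01,0,0,0,255],[-0.04,-0.306,0.01,0,0,0,255],[-0.04,-0.306,0.01,0,0,0,255],[-0.04,-0.306,0.01,0,0,0,255],[-0.04,-0.306,0.01,0,0,0,255],[-0.04,-0.306,0.01,0,0,0,255],[-0.04,-0.306,0.01,0,0,0,255],[-0.04,-0.306,0.01,0,0,0,255]]';python3 -m handwheel '[[0,0,0,0,0,0,255],[0,0,0,0,0,0,255]]';python3 st.py;python3 -c "
from h import *
snap('wrist','w14.png');snap('side','s14.png')"
```

```text
time: 21.17
ee_pos: [0.4964, 0.4215, 0.3212]
eef_rot: [0.989, -0.009, -0.003, 0.148]
wrist_force: [0.4, 1.9, 0.2]
finger_gap: 0.0417
t 21.17 pos [0.4964 0.4215 0.3212] toolx ang -1.07 z [-0.0082 -0.2931 -0.956 ] y [-0.017  -0.9559  0.2932] F [0.4 1.9 0.2] gap 0.0417
time: 22.17
ee_pos: [0.4384, -0.0208, 0.335]
eef_rot: [1.0, 0.027, 0.002, 0.0]
wrist_force: [1.1, -0.1, -0.1]
finger_gap: -0.0004
time: 22.33
ee_pos: [0.4389, -0.0207, 0.3349]
eef_rot: [1.0, 0.025, 0.002, -0.0]
wrist_force: [0.0, 1.2, 0.2]
finger_gap: 0.0003
t 22.33 pos [ 0.4389 -0.0207  0.3349] toolx ang 2.87 z [ 4.6e-03  4.0e-04 -1.0e+00] y [ 5.000e-02 -9.987e-01 -1.000e-04] F [0.  1.2 0.2] gap 0.0003
```

View pics/w14.png

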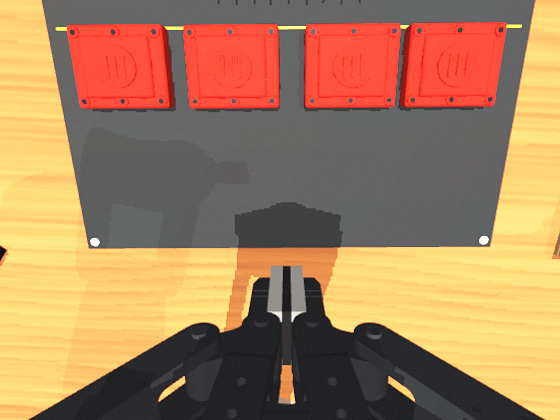

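View pics/s14.png

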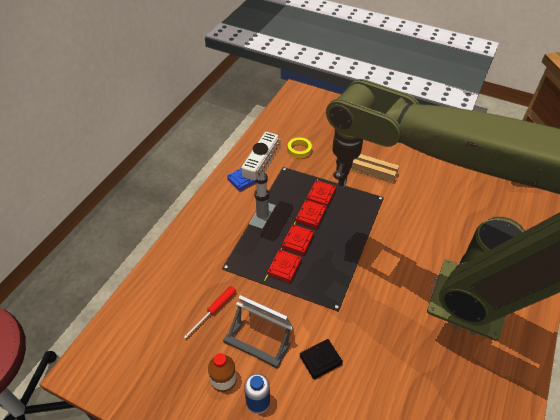

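```bash
cat > cov2.py <<'E'
# cover fronts against stored line, height-corrected silhouette
from h import *
import sys
d=snap("wrist",sys.argv[1] if len(sys.argv)>1 else None); im=np.array(d["pixels"]); hsv=cv2.cvtColor(im,cv2.COLOR_RGB2HSV)
m=cv2.inRange(hsv,(24,120,110),(36,255,255)); m[120:]=0
P=np.array([onz(d,u,w,.006)[:2] for w,u in np.argwhere(m>0)],np.float32)
ln=cv2.fitLine(P,cv2.DIST_HUBER,0,.005,.005).ravel(); yv=ln[:2]*np.sign(ln[1]);xv=np.array([yv[1],-yv[0]])
r_=(P-ln[2:])@xv; top=r_>-.004
t=(P-ln[2:])@yv; mid=ln[2:]+yv*(t.min()+t.max())/2; th=np.degrees(np.arctan2(xv[1],xv[0]))
print("line",mid.round(4),"len",np.ptp(t).round(3),"yaw",th.round(2), "cam x in line",((d["M"][:2,3]-mid)@xv).round(3))
m=cv2.inRange(hsv,(0,150,60),(8,255,255))|cv2.inRange(hsv,(172,150,60),(180,255,255)); m=cv2.morphologyEx(m,cv2.MORPH_OPEN,np.ones((3,3)))
for ct in cv2.findContours(m,cv2.RETR_EXTERNAL,cv2.CHAIN_APPROX_NONE)[0]:
    if cv2.contourArea(ct)<2500: continue
    Q=np.array([onz(d,u,w,.028)[:2] for u,w in ct[:,0]])
    L=np.c_[(Q-mid)@xv,(Q-mid)@yv]; c=L[:,1].min()/2+L[:,1].max()/2
    F=L[(L[:,0]>L[:,0].max()-.008)&(abs(L[:,1]-c)<.033)]; a=np.polyfit(F[:,1]-c,F[:,0],1)
    print("y %.0f front x %.1f mm slope %.3f rad"%(c*1e3,a[1]*1e3,-a[0]))
E
python3 cov2.py; python3 - <<'E'
import cv2
a=cv2.imread('pics/s14.png')[280:380,200:310]; cv2.imwrite('pics/s14z.png',cv2.resize(a,None,fx=5,fy=5,interpolation=0))
E
```

```text
line [ 0.578  -0.0028] len 0.585 yaw 1.77 cam x in line -0.059
y -74 front x 3.5 mm slope 0.023 rad
y 41 front x 0.9 mm slope 0.023 rad
y 147 front x -1.5 mm slope 0.023 rad
y -170 front x 6.5 mm slope 0.031 rad
```

View pics/s14z.png

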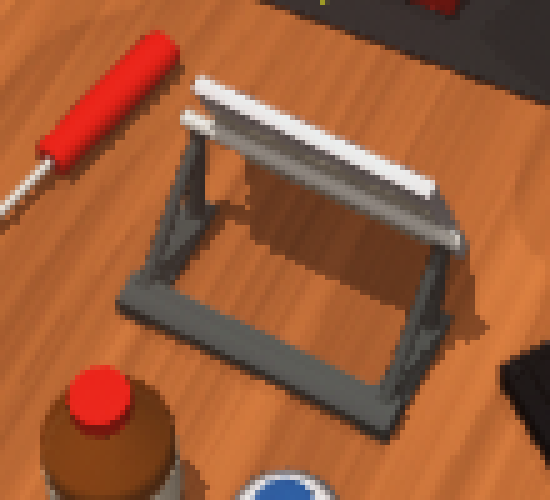

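```bash
sed -i 's/m\[120:\]=0/m[60:]=0;m[:,:54]=0;m[:,528:]=0/' cov2.py; python3 cov2.py; python3 - <<'E'
from h import *
d=snap("top","top15.png");s=snap("side")
import cv2
a=cv2.imread('pics/top15.png')[200:290,150:240]; cv2.imwrite('pics/t15z.png',cv2.resize(a,None,fx=6,fy=6,interpolation=0))
E
```

```text
line [ 0.5814 -0.0154] len 0.46 yaw 3.14 cam x in line -0.062
y -157 front x -0.9 mm slope -0.000 rad
y -60 front x -0.9 mm slope -0.000 rad
y 55 front x -0.9 mm slope -0.000 rad
y 161 front x -0.1 mm slope -0.000 rad
```

View pics/t15z.png

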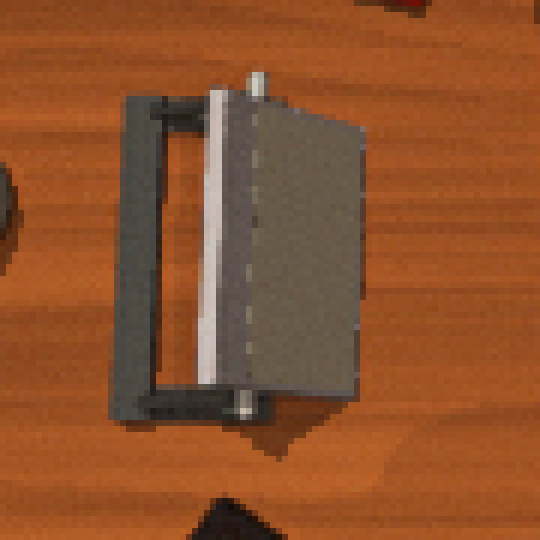

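```bash
python3 - <<'E'
from h import *
d=snap("top")
t=(onz(d,186.5,215.3,.144)+onz(d,184.2,263.8,.144))/2; f=(onz(d,210.8,221.2,.003)+onz(d,209.5,266,.003))/2
print(t,f,"lean approx",np.degrees(np.arctan2(t[1]-f[1]-.005,.144)))
v=onz(d,186.5,215.3,.144)-onz(d,184.2,263.8,.144);print(np.degrees(np.arctan2(v[1],v[0])))
ims=np.array(d["pixels"]); g=cv2.cvtColor(ims,cv2.COLOR_RGB2HSV)
m=(g[:,:,2]<70).astype(np.uint8); m[:120]=0;m[180:]=0;m[:,:290]=0;m[:,345:]=0
n,l,st,c=cv2.connectedComponentsWithStats(m)
for i in range(1,n):
    if st[i,4]>30: print(st[i],c[i],onz(d,*c[i],.325))
s=snap("side"); print(tri(d,(320,154.5),s,(260.5,149)))
cv2.imwrite("pics/capz.png",np.hstack([cv2.resize(ims[130:180,285:355,::-1],(400,286),interpolation=0),cv2.resize(np.array(s["pixels"])[125:185,230:290,::-1],(286,286),interpolation=0)]))
E
```

```text
[0.49187995 0.36567321 0.144     ] [0.49320443 0.31743423 0.003     ] lean approx 16.713474050359753
-1.4700463060083995
[312 146  17  17 215] [319.80930233 154.01395349] [ 0.6854329  -0.00734069  0.325     ]
[309 168  16  12 163] [316.23312883 173.57055215] [0.6349472 0.0027025 0.325    ]
[333 169  12  11 127] [338.5984252  174.19685039] [ 0.63255601 -0.05328758  0.325     ]
[290 172   8   8  60] [293.63333333 175.73333333] [0.63017531 0.05950079 0.325     ]
(array([ 0.68981335, -0.00949133,  0.29955623]), np.float64(0.002250188320959709))
```

View pics/capz.png

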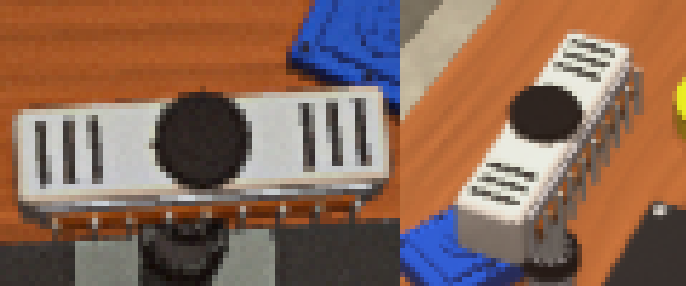

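```bash
python3 -m handwheel '[[0,0,0.333,0,0,0,255],[0,0,0.333,0,0,0,255],[0,0,0.333,0,0,0,255],[0.299,0.0139,0,0,0,0,255],[0.299,0.0139,0,0,0,0,255],[0.299,0.0139,0,0,0,0,255],[0.299,0.0139,0,0,0,0,255],[0.299,0.0139,0,0,0,0,255],[0.299,0.0139,0,0,0,0,255],[0.299,0.0139,0,0,0,0,255],[0,0,0,0,0,0,255],[0,0,0,0,0,0,255]]';python3 st.py;python3 -c "
from h import *
snap('wrist','w16.png');d=snap('side','s16.png')"
```

```text
time: 23.73
ee_pos: [0.692, -0.0067, 0.451]
eef_rot: [1.0, 0.028, -0.001, -0.0]
wrist_force: [0.1, -1.2, -0.2]
finger_gap: 0.0001
t 23.73 pos [ 0.692  -0.0067  0.451 ] toolx ang 3.19 z [-1.4e-03  6.0e-04 -1.0e+00] y [ 5.570e-02 -9.984e-01 -7.000e-04] F [ 0.1 -1.2 -0.2] gap 0.0001
```

View pics/w16.png

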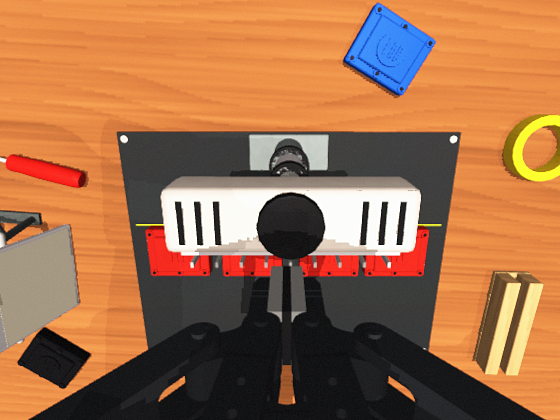

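View pics/s16.png

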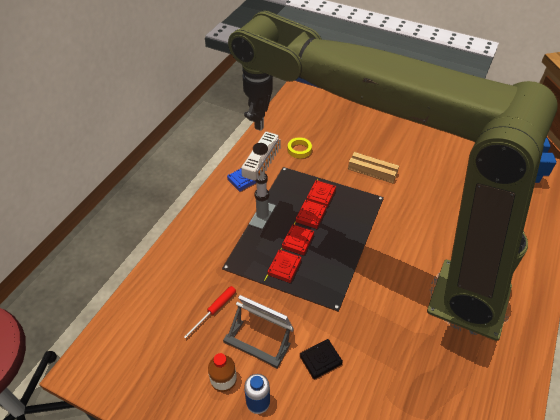

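```bash
python3 - <<'E'
from h import *
w=snap("wrist")
for z in(.3,.325):print(onz(w,291,226,z))
import os
# top camera ray from earlier picture pixel
d=snap("top"); print(tri(w,(291,226),d,(319.8,154)))
print(onz(d,319.8,154,.3),onz(d,319.8,154,.325))
E
```

```text
[ 0.6873765  -0.01009809  0.3       ]
[ 0.69662011 -0.00924274  0.325     ]
(array([ 0.6901549 , -0.00906517,  0.30740978]), np.float64(0.0015588304195862529))
[ 0.69215093 -0.00869238  0.3       ] [ 0.68546959 -0.00731799  0.325     ]
```

```bash
python3 -m handwheel '[[-0.0125,-0.0166,-0.15,0,0,0,255],[0,0,-0.15,0,0,0,255],[0,0,-0.05,0,0,0,255],[0,0,0,0,0,0,255]]';python3 st.py;python3 -m handwheel '[[0,0,-0.04,0,0,0,255],[0,0,-0.04,0,0,0,255],[0,0,0,0,0,0,255]]';python3 st.py;python3 -m handwheel '[[0,0,-0.04,0,0,0,255],[0,0,-0.04,0,0,0,255],[0,0,0,0,0,0,255]]';python3 st.py
```

```text
time: 24.27
ee_pos: [0.6874, -0.0094, 0.4111]
eef_rot: [1.0, 0.027, 0.001, -0.0]
wrist_force: [0.2, -0.4, -0.2]
finger_gap: 0.0003
t 24.27 pos [ 0.6874 -0.0094  0.4111] toolx ang 3.11 z [ 1.1e-03  4.0e-04 -1.0e+00] y [ 5.430e-02 -9.985e-01 -4.000e-04] F [ 0.2 -0.4 -0.2] gap 0.0003
time: 24.52
ee_pos: [0.6886, -0.0095, 0.403]
eef_rot: [1.0, 0.027, 0.002, 0.0]
wrist_force: [-0.1, 0.1, -0.7]
finger_gap: 0.0001
t 24.52 pos [ 0.6886 -0.0095  0.403 ] toolx ang 3.12 z [ 4.e-03  1.e-04 -1.e+00] y [ 5.440e-02 -9.985e-01  1.000e-04] F [-0.1  0.1 -0.7] gap 0.0001
time: 24.77
ee_pos: [0.6886, -0.0095, 0.392]
eef_rot: [1.0, 0.027, 0.001, -0.0]
wrist_force: [-0.5, 0.0, -0.5]
finger_gap: -0.0004
t 24.77 pos [ 0.6886 -0.0095  0.392 ] toolx ang 3.12 z [ 2.1e-03  3.0e-04 -1.0e+00] y [ 5.440e-02 -9.985e-01 -2.000e-04] F [-0.5  0.  -0.5] gap -0.0004
```

```bash
python3 -m handwheel '[[0,0,-0.04,0,0,0,255],[0,0,0,0,0,0,255]]';python3 st.py;python3 -m handwheel '[[0,0,-0.04,0,0,0,255],[0,0,0,0,0,0,255]]';python3 st.py;python3 -m handwheel '[[0,0,-0.04,0,0,0,255],[0,0,0,0,0,0,255]]';python3 st.py;python3 -m handwheel '[[0,0,-0.04,0,0,0,255],[0,0,0,0,0,0,255]]';python3 st.py
```

```text
time: 24.93
ee_pos: [0.6886, -0.0095, 0.3873]
eef_rot: [1.0, 0.027, 0.001, -0.0]
wrist_force: [-0.7, -0.9, -1.0]
finger_gap: -0.0002
t 24.93 pos [ 0.6886 -0.0095  0.3873] toolx ang 3.12 z [ 2.3e-03  3.0e-04 -1.0e+00] y [ 5.430e-02 -9.985e-01 -2.000e-04] F [-0.7 -0.9 -1. ] gap -0.0002
time: 25.1
ee_pos: [0.6886, -0.0095, 0.3826]
eef_rot: [1.0, 0.027, 0.001, -0.0]
wrist_force: [0.4, 0.4, 0.0]
finger_gap: 0.0001
t 25.1 pos [ 0.6886 -0.0095  0.3826] toolx ang 3.12 z [ 2.4e-03  2.0e-04 -1.0e+00] y [ 5.440e-02 -9.985e-01 -1.000e-04] F [0.4 0.4 0. ] gap 0.0001
time: 25.27
ee_pos: [0.6889, -0.0095, 0.3785]
eef_rot: [1.0, 0.027, 0.002, -0.0]
wrist_force: [0.7, -1.0, 0.1]
finger_gap: 0.0
t 25.27 pos [ 0.6889 -0.0095  0.3785] toolx ang 3.12 z [ 4.e-03  1.e-04 -1.e+00] y [ 5.440e-02 -9.985e-01  1.000e-04] F [ 0.7 -1.   0.1] gap 0.0
time: 25.43
ee_pos: [0.6889, -0.0095, 0.3738]
eef_rot: [1.0, 0.027, 0.002, 0.0]
wrist_force: [0.6, -0.5, 0.3]
finger_gap: -0.0001
t 25.43 pos [ 0.6889 -0.0095  0.3738] toolx ang 3.12 z [ 4.2e-03  1.0e-04 -1.0e+00] y [ 5.440e-02 -9.985e-01  1.000e-04] F [ 0.6 -0.5  0.3] gap -0.0001
```

```bash
python3 -m handwheel '[[0,0,-0.04,0,0,0,255],[0,0,0,0,0,0,255]]';python3 st.py;python3 -m handwheel '[[0,0,-0.04,0,0,0,255],[0,0,0,0,0,0,255]]';python3 st.py;python3 -c "
from h import *
snap('wrist','w17.png')"
```

```text
time: 25.6
ee_pos: [0.6889, -0.0095, 0.3687]
eef_rot: [1.0, 0.027, 0.002, -0.0]
wrist_force: [1.8, -0.9, 2.2]
finger_gap: 0.0002
t 25.6 pos [ 0.6889 -0.0095  0.3687] toolx ang 3.12 z [ 4.e-03  1.e-04 -1.e+00] y [ 5.440e-02 -9.985e-01  1.000e-04] F [ 1.8 -0.9  2.2] gap 0.0002
time: 25.77
ee_pos: [0.6889, -0.0095, 0.3636]
eef_rot: [1.0, 0.027, 0.002, -0.0]
wrist_force: [1.2, -0.0, 1.0]
finger_gap: 0.0002
t 25.77 pos [ 0.6889 -0.0095  0.3636] toolx ang 3.11 z [ 3.7e-03  2.0e-04 -1.0e+00] y [ 0.0543 -0.9985  0.    ] F [ 1.2 -0.   1. ] gap 0.0002
```

View pics/w17.png

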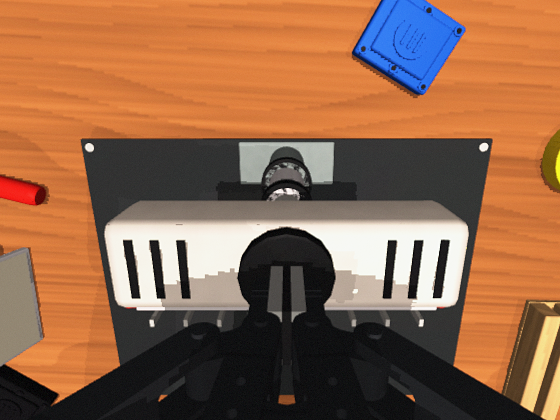

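```bash
python3 -m handwheel '[[0,0,-0.04,0,0,0,255],[0,0,-0.04,0,0,0,255],[0,0,-0.04,0,0,0,255]]';python3 -m handwheel '[[0,0,-0.04,0,0,0,255],[0,0,-0.04,0,0,0,255]]';python3 -m handwheel '[[0,0,-0.04,0,0,0,255],[0,0,-0.04,0,0,0,255]]';python3 -m handwheel '[[0,0,-0.04,0,0,0,255],[0,0,-0.04,0,0,0,255]]';python3 st.py
```

```text
time: 26.07
ee_pos: [0.6888, -0.0095, 0.3498]
eef_rot: [1.0, 0.027, 0.002, 0.0]
wrist_force: [0.1, -0.2, 3.1]
finger_gap: -0.0001
time: 26.23
ee_pos: [0.6888, -0.0095, 0.3399]
eef_rot: [1.0, 0.027, 0.002, -0.0]
wrist_force: [-0.9, 0.3, 2.7]
finger_gap: -0.0001
time: 26.4
ee_pos: [0.6888, -0.0095, 0.3303]
eef_rot: [1.0, 0.027, 0.002, -0.0]
wrist_force: [-1.0, -0.9, 2.4]
finger_gap: 0.0001
time: 26.57
ee_pos: [0.6888, -0.0095, 0.3207]
eef_rot: [1.0, 0.027, 0.002, 0.0]
wrist_force: [-1.3, 0.6, 4.0]
finger_gap: -0.0
t 26.57 pos [ 0.6888 -0.0095  0.3207] toolx ang 3.12 z [ 3.7e-03  1.0e-04 -1.0e+00] y [ 5.440e-02 -9.985e-01  1.000e-04] F [-1.3  0.6  4. ] gap -0.0
```

```bash
python3 -m handwheel '[[0,0,-0.04,0,0,0,255]]';python3 -m handwheel '[[0,0,-0.04,0,0,0,255]]';python3 -m handwheel '[[0,0,-0.04,0,0,0,255]]';python3 -m handwheel '[[0,0,-0.04,0,0,0,255]]';python3 -m handwheel '[[0,0,-0.04,0,0,0,255]]';python3 -m handwheel '[[0,0,-0.04,0,0,0,255]]'; python3 st.py
```

```text
time: 26.65
ee_pos: [0.6888, -0.0096, 0.3159]
eef_rot: [1.0, 0.027, 0.002, -0.0]
wrist_force: [-0.3, 0.0, 2.7]
finger_gap: -0.0001
time: 26.73
ee_pos: [0.6888, -0.0095, 0.3114]
eef_rot: [1.0, 0.027, 0.002, -0.0]
wrist_force: [-1.6, 1.0, 7.4]
finger_gap: -0.0005
time: 26.82
ee_pos: [0.6889, -0.0095, 0.3076]
eef_rot: [1.0, 0.027, 0.002, 0.0]
wrist_force: [-2.9, -0.2, 9.1]
finger_gap: -0.0
time: 26.9
ee_pos: [0.6888, -0.0095, 0.3033]
eef_rot: [1.0, 0.027, 0.002, 0.0]
wrist_force: [-2.8, -0.4, 8.8]
finger_gap: 0.0
time: 26.98
ee_pos: [0.6889, -0.0095, 0.2986]
eef_rot: [1.0, 0.027, 0.002, 0.0]
wrist_force: [-4.0, 0.6, 7.8]
finger_gap: -0.0001
time: 27.07
ee_pos: [0.6888, -0.0095, 0.2938]
eef_rot: [1.0, 0.027, 0.002, 0.0]
wrist_force: [-3.1, 0.2, 8.8]
finger_gap: -0.0001
t 27.07 pos [ 0.6888 -0.0095  0.2938] toolx ang 3.12 z [ 0.0047 -0.     -1.    ] y [ 5.440e-02 -9.985e-01  3.000e-04] F [-3.1  0.2  8.8] gap -0.0001
```

```bash
python3 -m handwheel '[[0,0,-0.04,0,0,0,255],[0,0,-0.04,0,0,0,255],[0,0,-0.04,0,0,0,255],[0,0,-0.04,0,0,0,255],[0,0,-0.04,0,0,0,255]]';python3 -m handwheel '[[0,0,-0.025,0,0,0,255]]';python3 -m handwheel '[[0,0,-0.025,0,0,0,255]]';python3 -m handwheel '[[0,0,-0.017,0,0,0,255],[0,0,0,0,0,0,255]]'
```

```text
time: 27.48
ee_pos: [0.6888, -0.0095, 0.2698]
eef_rot: [1.0, 0.027, 0.002, 0.0]
wrist_force: [-2.9, -0.5, 6.9]
finger_gap: 0.0002
time: 27.57
ee_pos: [0.6888, -0.0095, 0.2663]
eef_rot: [1.0, 0.027, 0.002, 0.0]
wrist_force: [-1.9, 0.1, 8.1]
finger_gap: 0.0001
time: 27.65
ee_pos: [0.6889, -0.0095, 0.2636]
eef_rot: [1.0, 0.027, 0.002, 0.0]
wrist_force: [-3.4, 0.2, 8.3]
finger_gap: 0.0003
time: 27.82
ee_pos: [0.6888, -0.0096, 0.2609]
eef_rot: [1.0, 0.027, 0.002, 0.0]
wrist_force: [-2.0, 0.4, 5.6]
finger_gap: 0.0001
```

```bash
python3 -m handwheel '[[0,0,-0.017,0,0,0,255],[0,0,0,0,0,0,255]]';python3 -m handwheel '[[0,0,-0.017,0,0,0,255],[0,0,0,0,0,0,255]]';python3 -m handwheel '[[0,0,-0.012,0,0,0,255],[0,0,0,0,0,0,255]]'
```

```text
time: 27.98
ee_pos: [0.6888, -0.0095, 0.2591]
eef_rot: [1.0, 0.027, 0.002, 0.0]
wrist_force: [-2.4, 0.7, 6.4]
finger_gap: 0.0001
time: 28.15
ee_pos: [0.6888, -0.0096, 0.2576]
eef_rot: [1.0, 0.027, 0.002, 0.0]
wrist_force: [-3.5, -0.2, 8.6]
finger_gap: 0.0002
time: 28.32
ee_pos: [0.6889, -0.0095, 0.2575]
eef_rot: [1.0, 0.027, 0.002, 0.0]
wrist_force: [-5.0, -0.1, 12.0]
finger_gap: 0.0002
```

```bash
python3 -m handwheel '[[0,0,-0.012,0,0,0,255],[0,0,0,0,0,0,255]]';python3 -m handwheel '[[0,0,-0.008,0,0,0,255],[0,0,0,0,0,0,255]]'; python3 -m handwheel '[[0,0,0.1,0,0,0,255],[0,0,0.333,0,0,0,255],[0,0,0.333,0,0,0,255],[0,0,0.333,0,0,0,255],[-0.299,-0.0139,0,0,0,0,255],[-0.299,-0.0139,0,0,0,0,255],[-0.299,-0.0139,0,0,0,0,255],[-0.299,-0.0139,0,0,0,0,255],[-0.299,-0.0139,0,0,0,0,255],[-0.299,-0.0139,0,0,0,0,255],[-0.299,-0.0139,0,0,0,0,255]]'; python3 -m handwheel '[[0,0,-0.2,0,0,0,255],[0,0,0,0,0,0,255],[0,0,0,0,0,0,255]]'; python3 st.py; python3 cov2.py w18.png; python3 -c "
from h import *
snap('side','s18.png'); snap('top','t18.png')"
```

```text
time: 28.48
ee_pos: [0.689, -0.0095, 0.2575]
eef_rot: [1.0, 0.027, 0.003, 0.0]
wrist_force: [-8.0, 0.7, 15.7]
finger_gap: -0.0002
time: 28.65
ee_pos: [0.6891, -0.0095, 0.2574]
eef_rot: [1.0, 0.027, 0.003, 0.0]
wrist_force: [-9.3, 0.8, 17.9]
finger_gap: -0.0001
time: 29.57
ee_pos: [0.4358, -0.0212, 0.383]
eef_rot: [1.0, 0.027, 0.001, -0.0]
wrist_force: [0.6, -0.2, 1.5]
finger_gap: 0.0002
time: 29.82
ee_pos: [0.4369, -0.0211, 0.3587]
eef_rot: [1.0, 0.027, 0.0, -0.0]
wrist_force: [-0.2, 0.5, 0.6]
finger_gap: 0.0003
t 29.82 pos [ 0.4369 -0.0211  0.3587] toolx ang 3.11 z [ 9.e-04  7.e-04 -1.e+00] y [ 5.420e-02 -9.985e-01 -7.000e-04] F [-0.2  0.5  0.6] gap 0.0003
line [ 0.5818 -0.0271] len 0.484 yaw 3.15 cam x in line -0.064
y -145 front x -0.5 mm slope -0.002 rad
y -49 front x -0.3 mm slope -0.002 rad
y 66 front x -0.8 mm slope 0.014 rad
y 173 front x 0.0 mm slope -0.002 rad
```

View pics/w18.png

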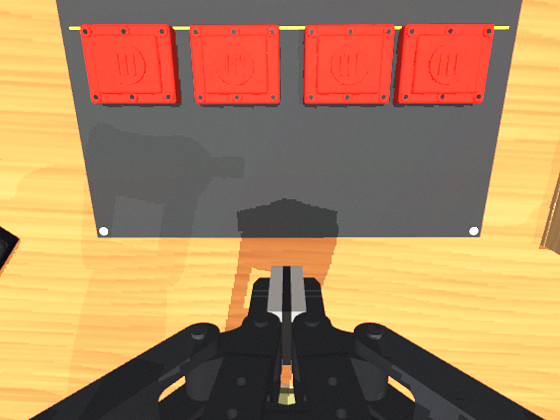

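View pics/s18.png

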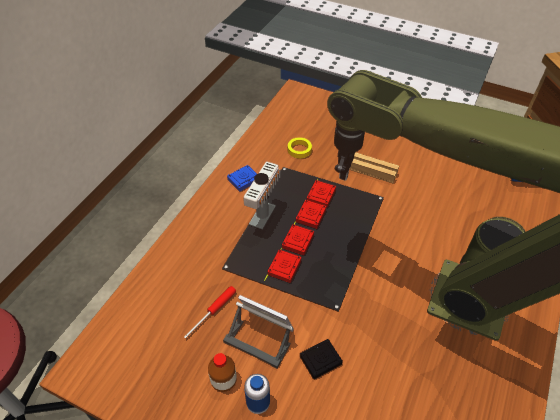

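View pics/t18.png

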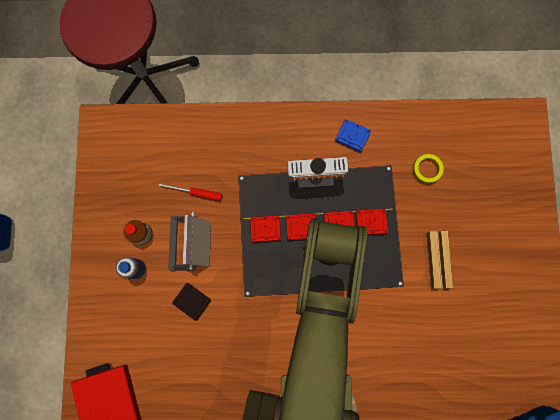

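```bash
python3 -c "
from workcell import ctrl
print(ctrl.job_done())"
```

```text
the job is handed in; nothing more can be done
None
```

The job is handed in. All four covers are on the line, the shield leans on the bar, and both lamp tubes are home. I don't know the verdict, since handing in reports none.

- **Covers:** I slid each one from behind with the half-open fingers. The last wrist picture puts the front edges 0 to 0.8 mm short of the line. Three are square within 0.002 rad and one reads 0.014 rad. Measured line length and middle in that picture were slightly off (484 mm instead of 460) because wood pixels got into the mask. The check just before the lamp gave -0.9 to -0.1 mm and 0.000 rad. I saw no cover knocked aside.
- **Shield:** It leans back about 17° on the bar and stands about 41 mm in front of it. It is within a few millimetres of the bar's middle and about 0.5° from parallel. It stayed put after release and looks unchanged in the last pictures.
- **Lamp:** I pushed down on the cap. The inner tube moved at about 3 N and the middle tube followed at about 8 N. The push stopped hard at a cap height of 184.5 mm, against 185 mm for fully home, with about 18 N.
- **Disagreement:** I first touched the cap at about 298 mm, not 325 mm, so the tubes seem to have started partly pushed in. From the force change, the middle tube was in by about 15 mm when the inner one reached home, inside the 45 mm limit.
- **Bystanders and clearance:** The spray can, thinner, tape roll, screwdriver and both look-alikes look unmoved in the last pictures. The arm was clear of everything when I handed in, at about 30 s of the 210 s allowed.

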